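# Set the light box's levelling foot

### The job

The tracing light box hangs free at the corner with the red T-handle screw. Turn that screw clockwise until its foot just touches the rubber-topped block below: lightly seated by feel, neither clear of it nor jacked hard against it. Then swing the yellow-knobbed lock lever fully round to its stop, let go, and leave the cup, brush jar, eraser and paint pot where they are.

Things in the scene. Friction and masses are not known exactly. Their poses are not given: they have to be found in the camera images.
- handle (a point): Centre of the red T-handle on the levelling screw: bar 56 mm long (this point's x), 12 mm thick (its y), 30 mm tall (z up). Grip across the 12 mm, from above. Below it: a 10 mm dia. stem, a 32 mm dia. nut (top at z = 103 mm), the bracket (top at z = 95 mm). Clockwise from above lowers handle and foot together, 15 mm per turn (2.39 mm per rad); it stays where left.
- screw (a joint): Angle of the screw, rad, growing as it is turned clockwise seen from above (lowering); starts at 0 to 1.2, usable to 12. It tells nothing about the block. Free turning takes about 0.05 N m; once the foot bears on the block the torque grows by about 0.025 N m per newton of bearing force.
- foot: White foot, 56 mm dia., turning with the screw; origin: centre of its underside, 104 mm below the handle's centre. Under it a 75 mm square wood block with springy black rubber top, 38 to 45 mm above the table: differs each time, not measured, so feel for contact. The rubber yields 1 mm per 6 N (0.42 rad of turn). A light seat is 1 to 11 N; above 20 N the rubber is crushed.
- lock_knob (a point): Yellow upright cylindrical knob at the end of the lock lever, 16 mm dia., this point 16.5 mm below its top and 24.5 mm above the top of the flat steel lever arm (12 mm wide). It moves on a horizontal circle of radius 55 mm about lock_pivot. Swing it clockwise seen from above, by gripping or pushing it; it needs about 1 to 2 N and stays where it is left.
- lock_pivot (a point): Point on the lock lever's vertical hinge axis at the same height as lock_knob; 85 mm from the screw axis. The hub below is 28 mm dia.; its top is 22.5 mm below this point.
- lock (a joint): Lock lever angle, rad: 0 open, 1.57 fully locked at its stop (clockwise seen from above).
- cup_mid (a point): Bystander: blue cup, 72 mm dia., 85 mm tall, on the table; its centre. Leave it alone.
- jar_mid (a point): Bystander: glass jar of brushes, 68 mm dia., 95 mm tall (brushes to 205 mm), on the table; centre of the glass. Leave it alone.
- eraser_mid (a point): Bystander: pink eraser, 50 x 24 x 13 mm, on the table; its centre. Leave it alone.
- pot_mid (a point): Bystander: orange paint pot with white cap, 56 mm dia., 60 mm tall, on the table; its centre. Leave it alone.

How it is judged (in metres and radians):
On the way, in this order (a step that is already met when the one before it is completed fails the run):
1. the foot is lightly seated on the block (1 to 11 N) while the lock lever is still open (contact force between foot and anything else between 1 and 11 N and value of joint lock below 0.5 rad), for 0.3 s.
2. the lock lever is swung to its stop (value of joint lock above 1.4 rad), for 0.1 s.
At the end, for the whole second after the job is handed in: The foot bears on the block with 1 to 11 N, the screw is at rest, the lock lever is within 0.17 rad of its stop, and cup, jar, eraser and pot are within 20 mm of where they stood (contact force between foot and anything else between 1 and 11 N and value of joint lock above 1.4 rad and velocity of joint screw between -0.05 and 0.05 rad/s and distance of each of cup_mid, jar_mid, eraser_mid, pot_mid from where it was at the start of the episode below 0.02 m); the robot touches nothing.
It fails at once if the foot presses with more than 20 N (contact force between foot and anything else above 20 N).
It fails at once if a bystander is moved more than 20 mm (distance of any of cup_mid, jar_mid, eraser_mid, pot_mid from where it was at the start of the episode above 0.02 m).
It also fails if it takes over 72 s, if anything falls off the work surface, if the arm or the gripper's body presses on something with over 40 N, if the wrist force passes 120 N, or if a joint passes its speed limit or range.

### The arm

A 7-joint arm with a two-finger parallel gripper is mounted at the origin on the work surface. World frame = base frame: x ahead of the robot, y to its left, z up, the work surface at z = 0. Lengths are in m, angles in degrees, forces in N, time in s.
With the tool pointing down it reaches from about 0.425 to 0.875 m from the base axis. Payload 4.7 kg.
Tool frame: the origin (TCP) lies on the centre line of the jaws, within the pads' length; the fingertips stand 11 mm ahead of it and the grasp point (between the pads) lies 8 mm behind it; z points along the fingers, y is the direction in which the jaws open and shut (so a half turn about z gives the same grasp; the last joint's range is limited). The gripper opens to 87 mm and grips with 3 to 60 N. Pads are 19 mm wide; open, the fingers measure 117 mm over their backs; the gripper's body (75 mm by 190 mm) begins 51 mm behind the grasp point.
Start: joints at [-63.306, 18.392, -4.016, 83.108, 1.295, 78.541, -3.26], TCP at [0.284, 0.585, 0.199] pointing down, gripper open.
Joint ranges: [-163.93, 163.93], [-17.29, 119.83], [-79.2, 71.16], [3.27, 140.29], [-89.18, 269.18], [5.43, 117.66], [-154.24, 154.24]. Speed limits (degrees/s): [147.25, 147.25, 180, 180, 180, 180, 180].

### API

Orientations are given as [roll, pitch, yaw] about the fixed x, y, z axes, in that order (R = Rz(yaw) Ry(pitch) Rx(roll)).
In Python, from cell import env gives the robot as it stands.
- The arm moves only by the tool servo_tool, never from a script. Its argument "moves" is text: rows parted by semicolons, each of 7 numbers parted by spaces: the shift along the tool's x, y, z as a fraction of full scale, then the turn, a rotation vector about the tool's x, y, z as a fraction of full scale, then the gripper's target within -1 to 1 (shut at 1, half-way at 0, fully open at -1). A call has 1 to 20 rows; each row shifts and turns the pose as measured when the row begins, along the tool's axes as they then stand; what a row does not reach is not made up. Full scale, the value 1, is 1000 mm for a shift and 0.5 rad for a turn. A row lasts 1/12 s, in which the tool goes at most 41.7 mm and 7.16 degrees, less where a joint would pass 70% of its speed; a pose out of reach is approached as far as the arm can. A call with a number of a shift or a turn outside -1 to 1 is refused whole. A call with a gripper value outside its range is refused whole. The fingers move at their own pace and stop on an object; "squeeze" is the grip in N (left out, the last holds). Time passes only in rows, so rows that do not move let the fingers close. It gives the time, the measured TCP pose, the force and the opening at its end, in the units of the state.
- env.get_obs(): the state, without advancing time (a new reading comes with each control period).
- env.read_camera(name): name is "scene" or "top" or "wrist"; returns a dict with "img" (420x560x3 uint8, red, green, blue), "range_z" (420x560 float32, m along the optical axis (not along the pixel's ray), 0 where there is no reading), "mtx" (3x3 intrinsics, pixels), "k1" (the pictures are not rectified: a ray, as slopes to the right and down, at radius r is drawn at 1 + k1 r^2 times it, then the intrinsics apply), "T" (4x4, takes a point from camera to world coordinates); the wrist camera has in their place "hand_eye" (4x4, takes a point from camera to tool coordinates, whose origin is the TCP and whose axes are the flange's). Camera axes: x right, y up, looking along -z (the intrinsics and any distortion apply to the point x, -y, -z); pixel columns grow to the right and rows downward; lengths in m; the calibration is good to about 2 mm. A picture is of the moment at which its call begins: read the wrist's pose just before it.
- env.sign_off(): hands the job in, once; it reports no verdict.
The state is a dict: "time_s": time; "qpos": joint angles; "joint_velocities": joint speeds; "effort": joint torques, N m; "tool_pos": TCP position; "tool_rot": TCP orientation; "force": force on the tool from outside, world axes, zero at the start; "wrist_torque": the same for the moment, N m; "grip_width": finger opening in m.
Only numpy, scipy, OpenCV 4.12 (cv2) and the standard library are available. Lean on these libraries where they do the work, as an engineer would, in place of code of your own. Each camera call takes 0.05 s, during which the arm holds its last target.

## Working session

There is one attempt and no reset: what is moved stays moved. The work goes in short steps, Python scripts to look and compute and a tool call to move; the robot and the scene stay as the last step left them, time stands still between calls to the robot, and variables do not carry over. Pictures are saved under pics/ and viewed, and the job is handed in when it is done.

Besides the shell and the picture viewer there is one more tool, called after ">>>" as a command line: name --argument value ..., lists and objects as JSON in quotes. servo_tool: Moves the arm, as the interface text tells. Its arguments: {"type":"object","properties":{"moves":{"type":"string"},"squeeze":{"type":"number"}},"required":["moves"]}

```bash
ls; mkdir -p pics; python3 - <<'E'
from cell import env
import cv2
o=env.get_obs()
for k,v in o.items(): print(k,v)
for n in ["scene","top","wrist"]:
    c=env.read_camera(n)
    cv2.imwrite(f"pics/{n}0.png",c["img"][:,:,::-1])
    print(n,c["mtx"],c["k1"],c.get("T",c.get("hand_eye")))
E
```

```text
pics
time_s 0.0
qpos [-63.30700041  18.43963047  -4.01639215  83.17398854   1.29501311
  78.5419359   -3.25975717]
joint_velocities [ 0.09005046 -0.05140677  0.02183027  0.04199341 -0.02224311 -0.08273313
 -0.0563752 ]
effort [-9.25181621e-05 -4.91290355e+01 -4.03938163e-01 -3.12535357e+01
 -6.38991455e-02  4.35043126e-02  1.61485837e-04]
tool_pos [0.28354753 0.58422761 0.19836322]
tool_rot [-1.79889694e+02  5.51289690e-03  1.54117797e+02]
force [-0.29378523  0.8653428  -0.11253797]
wrist_torque [-0.0057281  -0.01065186 -0.0018404 ]
grip_width 0.08705328980546505
scene [[544.13461127   0.         275.0671184 ]
 [  0.         544.13461127 212.23166205]
 [  0.           0.           1.        ]] -0.11663658679592964 [[-0.14494005 -0.81949278  0.55445826  1.15344484]
 [ 0.98943386 -0.11800054  0.08424079  0.07519906]
 [-0.00360834  0.56080964  0.82793691  0.92701379]
 [ 0.          0.          0.          1.        ]]
top [[402.97325471   0.         279.99685544]
 [  0.         402.97325471 210.45985161]
 [  0.           0.           1.        ]] -0.0357907197701192 [[-0.02790489  0.99259931 -0.11818596  0.52225159]
 [-0.99937304 -0.03027997 -0.01834808 -0.00521976]
 [-0.02179096  0.11759987  0.99282195  0.84222283]
 [ 0.          0.          0.          1.        ]]
wrist [[291.65880991   0.         281.7568524 ]
 [  0.         291.65880991 212.75764362]
 [  0.           0.           1.        ]] -0.04856059651906701 [[ 7.05635607e-04  9.70673487e-01  2.40400674e-01  6.51075848e-02]
 [ 9.99999748e-01 -6.67566745e-04 -2.39791710e-04  3.74633544e-04]
 [-7.22759596e-05  2.40400783e-01 -9.70673714e-01 -1.84967867e-01]
 [ 0.00000000e+00  0.00000000e+00  0.00000000e+00  1.00000000e+00]]
```

View pics/scene0.png

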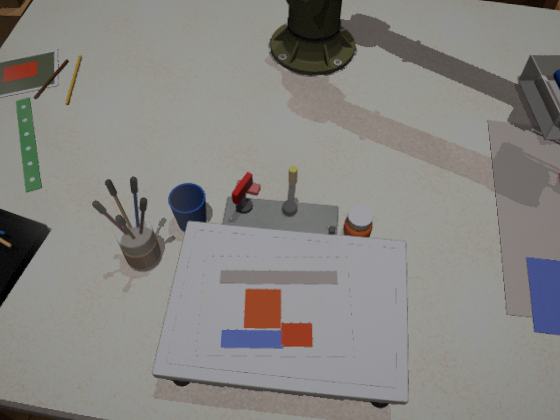

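View pics/top0.png

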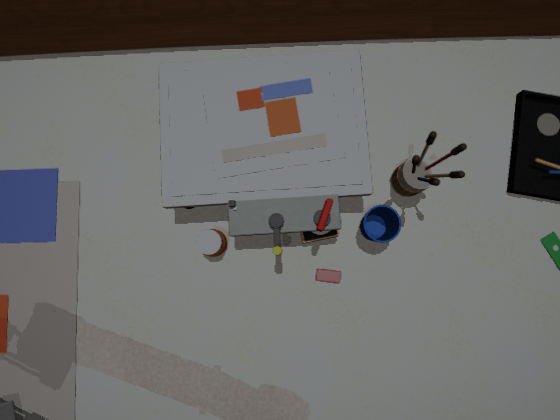

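View pics/wrist0.png

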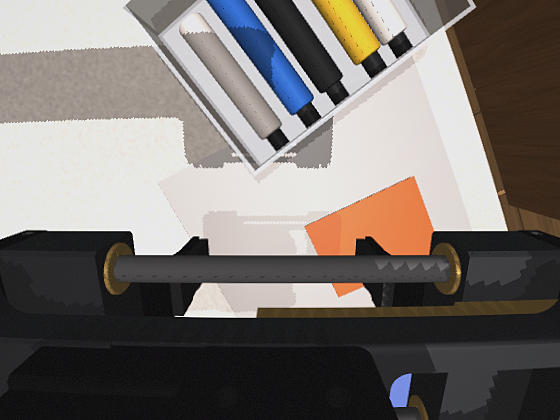

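The top picture shows the red handle at about (325,215), the lock hub at (277,221), the knob at (277,251), the cup at (380,224), the jar at (412,176), the eraser at (328,276) and the pot at (211,242). I'll enlarge that area and deproject it.

```bash
cat > h.py <<'E'
import numpy as np, cv2
from cell import env
def undist(c,u,v):
    K=c["mtx"]; xd=(u-K[0,2])/K[0,0]; yd=(v-K[1,2])/K[1,1]
    x,y=xd,yd
    for _ in range(20):
        f=1+c["k1"]*(x*x+y*y); x,y=xd/f,yd/f
    return x,y
def Tof(c,o=None):
    if "T" in c: return c["T"]
    from scipy.spatial.transform import Rotation as R
    M=np.eye(4); M[:3,:3]=R.from_euler("xyz",o["tool_rot"],degrees=True).as_matrix(); M[:3,3]=o["tool_pos"]
    return M@c["hand_eye"]
def pt(c,u,v,d=None,o=None):
    if d is None: d=float(c["range_z"][int(round(v)),int(round(u))])
    x,y=undist(c,u,v)
    return (Tof(c,o)@np.array([x*d,-y*d,-d,1]))[:3]
def cloud(c,o=None):
    H,W=c["range_z"].shape
    u,v=np.meshgrid(np.arange(W),np.arange(H))
    x,y=undist(c,u,v); d=c["range_z"]
    P=np.stack([x*d,-y*d,-d,np.ones_like(d)],-1)@Tof(c,o).T
    return P[...,:3]
def onz(c,u,v,z,o=None):
    T=Tof(c,o); x,y=undist(c,u,v); r=T[:3,:3]@np.array([x,-y,-1]); return T[:3,3]+r*(z-T[2,3])/r[2]
E
python3 - <<'E'
from h import *
for n,(a,b,w,h) in {"top":(190,160,250,140),"scene":(150,140,240,120)}.items():
    c=env.read_camera(n)
    cv2.imwrite(f"pics/{n}1.png",cv2.resize(c["img"][b:b+h,a:a+w,::-1],None,fx=3.2,fy=3.2,interpolation=cv2.INTER_CUBIC))
    P=cloud(c); hsv=cv2.cvtColor(c["img"],cv2.COLOR_RGB2HSV)
    H,S,V=[hsv[...,i].astype(int) for i in range(3)]
    red=((H<6)|(H>174))&(S>180)&(P[...,2]>0.11)&(c["range_z"]>0)
    yel=(H>24)&(H<34)&(S>120)&(P[...,2]>0.10)&(P[...,0]>.2)&(P[...,0]<.7)&(c["range_z"]>0)
    for nm,m in(("red",red),("yel",yel)):
        Q=P[m]; print(n,nm,len(Q))
        if len(Q):
            print(Q.min(0),Q.max(0),np.median(Q,0))
            zt=np.percentile(Q[:,2],80); t=Q[Q[:,2]>zt-.006]
            q=t[:,:2]-t[:,:2].mean(0); w,v=np.linalg.eigh(q.T@q); 
            print(" top",len(t),zt,t.mean(0),"axis",v[:,1],np.ptp(q@v[:,1]),np.ptp(q@v[:,0]))
    if n=="top":
        for nm,u,v in(("hub",277,221),("cup",380,224),("jar",412,176),("eraser",328,276),("pot",211,242),("bracket",250,225),("brk2",300,205),("panel",200,120)): print(nm,pt(c,u,v))
E
```

```text
top red 258
[ 0.5675849  -0.28633808  0.11062363] [ 0.69036118 -0.05394336  0.19561197] [ 0.59756024 -0.0684569   0.16667239]
 top 228 0.16761484113430436 [ 0.59684862 -0.07561434  0.16689565] axis [-0.43825724  0.89884959] 0.2614013438148562 0.06905141900979238
top yel 61
[ 0.52984503 -0.2814549   0.10841154] [0.67194378 0.02138264 0.19144554] [0.53674034 0.01453786 0.15004622]
 top 56 0.1512754072490825 [0.54129644 0.00543206 0.15143307] axis [-0.41292711  0.91076407] 0.32094931247263025 0.049679281495082626
hub [0.59010976 0.01428855 0.11119929]
cup [ 0.58726377 -0.1967025   0.00494451]
jar [ 0.66899216 -0.2416622   0.09440237]
eraser [ 0.48402612 -0.08355545  0.01382804]
pot [0.5576188  0.14511367 0.06077329]
bracket [0.58568209 0.06528061 0.09445318]
brk2 [ 0.62028327 -0.02905937  0.0953714 ]
panel [0.79147512 0.1580143  0.09646269]
scene red 236
[ 0.56784506 -0.08170702  0.1422025 ] [ 0.62097279 -0.05735381  0.17121472] [ 0.60467498 -0.07004201  0.16622591]
 top 162 0.16793423466502233 [ 0.59714678 -0.0691432   0.16705951] axis [-0.94577633  0.32481862] 0.055542674837516466 0.01240049867482403
scene yel 28
[0.52965799 0.00901601 0.14823722] [0.54158944 0.02025506 0.15353419] [0.5358304  0.01420813 0.15077679]
 top 28 0.15242237245388654 [0.53530109 0.01430492 0.15111488] axis [-0.82243353 -0.56886122] 0.012101961099616927 0.010473429053451964
```

```bash
sleep 0
```

```text
(no output)
```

View pics/top1.png

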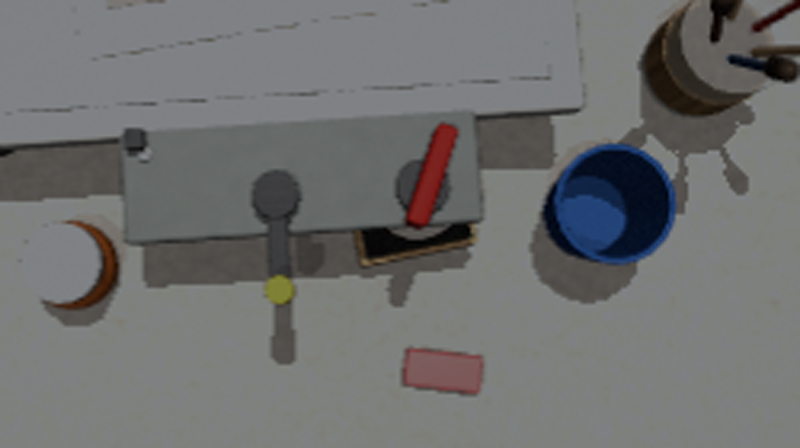

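View pics/scene1.png

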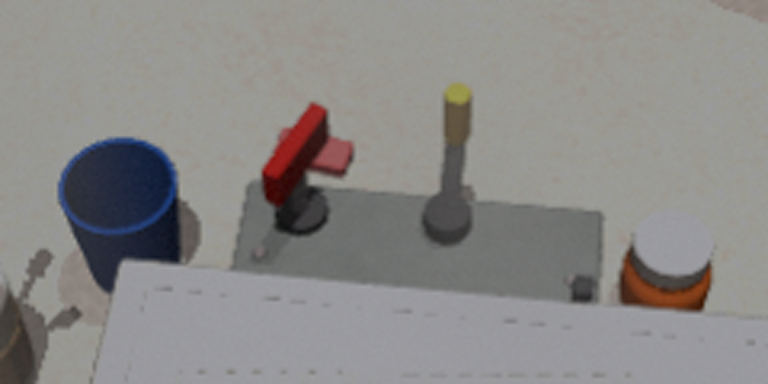

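The enlarged crops match: bar from about (447,128) to (418,222) in the top crop, hub at (276,194), knob at (278,290). The knob therefore starts on the robot side of the hub. The raw colour masks included outliers, so I'll filter to local regions and check the brush clearances.

```bash
python3 - <<'E'
from h import *
for n in ("top","scene"):
    c=env.read_camera(n)
    P=cloud(c); hsv=cv2.cvtColor(c["img"],cv2.COLOR_RGB2HSV)
    H,S,V=[hsv[...,i].astype(int) for i in range(3)]
    ok=c["range_z"]>0
    near=lambda x,y,r:ok&(np.hypot(P[...,0]-x,P[...,1]-y)<r)
    red=((H<8)|(H>172))&(S>150)&near(.597,-.069,.05)&(P[...,2]>.16)
    pts=P[red]; r=cv2.minAreaRect((pts[:,:2]*1e4).astype(np.float32)); print(n,"bar",len(pts),np.array(r[0])/1e4,np.array(r[1])/10,r[2],np.median(pts[:,2]))
    t=P[near(.536,.0143,.012)&(P[...,2]>.145)]; print("knob",len(t),(t.min(0)+t.max(0))/2,t.mean(0),np.ptp(t,axis=0))
    t=P[near(.59,.0143,.025)&(P[...,2]>.106)&(P[...,2]<.12)]; print("hub",len(t),(t.min(0)+t.max(0))/2,np.ptp(t,axis=0),np.median(t[:,2]))
    t=P[near(.597,-.069,.025)&(P[...,2]>.099)&(P[...,2]<.107)]; print("nut",len(t),t.min(0),t.max(0))
    t=P[ok&(H>100)&(H<125)&(S>150)&(P[...,2]>.075)&near(.59,-.16,.08)]; print("cuprim",len(t),t.min(0),t.max(0))
    t=P[ok&(P[...,2]>.12)&near(.65,-.25,.15)&~red]; print("brush",len(t))
    if len(t):
        d=np.hypot(t[:,0]-.597,t[:,1]+.069); s=np.argsort(d)[:300:30]; print(np.c_[d,t][s])
E
```

```text
top bar 225 [ 0.59421792 -0.06749463] [11.45327148 55.42449341] 69.36150360107422 0.16680024780494318
knob 65 [0.53675251 0.01631198 0.15017713] [0.53656156 0.01597847 0.14994101] [0.01381875 0.01388618 0.00529568]
hub 224 [0.58575753 0.01790279 0.11097268] [0.0386999  0.02571292 0.00854968] 0.11072367588410181
nut 101 [ 0.58097416 -0.08168433  0.09911393] [ 0.60941156 -0.05169383  0.1063443 ]
cuprim 281 [ 0.54885755 -0.21687221  0.07501396] [ 0.61755058 -0.14619365  0.08712317]
brush 676
[[ 0.16177429  0.6742238  -0.21115275  0.20176599]
 [ 0.16661651  0.67781346 -0.21470602  0.20680826]
 [ 0.1713352   0.67685986 -0.22058547  0.20335004]
 [ 0.17813954  0.63989049 -0.24189911  0.20403469]
 [ 0.18092919  0.63468147 -0.2459618   0.20507503]
 [ 0.18364234  0.63655799 -0.24833119  0.2033898 ]
 [ 0.18967501  0.65632904 -0.24915736  0.13728422]
 [ 0.20811696  0.70321969 -0.24796941  0.14580633]
 [ 0.20929976  0.71242426 -0.24359562  0.17663139]
 [ 0.21048466  0.7130175  -0.24462384  0.20288524]]
scene bar 193 [ 0.59404297 -0.0684322 ] [12.04851151 53.91256714] 69.00138854980469 0.167153044
[... 210 characters left out ...]
20059334
nut 144 [ 0.57899512 -0.08253609  0.09944727] [ 0.60830943 -0.05261151  0.10686355]
cuprim 128 [ 0.54623851 -0.2069268   0.07515422] [ 0.61510236 -0.14683323  0.08928631]
brush 836
[[ 0.16302878  0.67264368 -0.2134175   0.19974417]
 [ 0.16877662  0.67726359 -0.21746988  0.18224439]
 [ 0.17320203  0.68129729 -0.22030403  0.19618934]
 [ 0.1768263   0.63578715 -0.24151985  0.19291726]
 [ 0.17903758  0.6743581  -0.23046263  0.14159248]
 [ 0.18121565  0.63830556 -0.24544536  0.20387586]
 [ 0.18319397  0.67703507 -0.23378598  0.12238162]
 [ 0.18474446  0.64750296 -0.24670753  0.17006278]
 [ 0.18642332  0.6460073  -0.24886644  0.17055083]
 [ 0.18792952  0.65076501 -0.24907451  0.1469673 ]]
```

Both cameras agree. The handle centre is about (0.594, -0.068), with its top at z≈0.167 and its long axis at about 160°. The pivot is about (0.590, 0.017) and the knob about (0.536, 0.0155) with its top at 0.151. The brushes are at least 160 mm from the handle. Next I'll travel above the handle.

>>> servo_tool --moves "0 0 -0.03 0 0 0 -1; -0.0315 -0.025 -0.002 0 0 0 -1; -0.0315 -0.025 -0.002 0 0 0 -1; -0.0315 -0.025 -0.002 0 0 0 -1; -0.0315 -0.025 -0.002 0 0 0 -1; -0.0315 -0.025 -0.002 0 0 0 -1; -0.0315 -0.025 -0.002 0 0 0 -1; -0.0315 -0.025 -0.002 0 0 0 -1; -0.0315 -0.025 -0.002 0 0 0 -1; -0.0315 -0.025 -0.002 0 0 0 -1; -0.0315 -0.025 -0.002 0 0 0 -1; -0.0315 -0.025 0 0 0 0 -1; -0.0315 -0.025 0 0 0 0 -1; -0.0315 -0.025 0 0 0 0 -1; 0 0 0 0 0 0 -1"

```text
time_s: 1.6
tool_pos: [0.5167, 0.0998, 0.2501]
tool_rot: [179.7, 0.1, 154.7]
force: [0.5, -1.1, 0.0]
grip_width: 0.087
```

>>> servo_tool --moves "-0.0283 -0.0237 0 0 0 0 0; -0.0283 -0.0237 0 0 0 0 0; -0.0283 -0.0237 0 0 0 0 0; -0.0283 -0.0237 0 0 0 0 0; -0.0283 -0.0237 0 0 0 0 0; 0 0 0 0 0 -0.185 0; 0 0 0 0 0 0 0; 0 0 0 0 0 0 0"

```text
time_s: 2.27
tool_pos: [0.5945, -0.0723, 0.2496]
tool_rot: [179.7, 0.2, 159.8]
force: [-0.3, 0.1, 0.4]
grip_width: 0.0457
```

```bash
python3 - <<'E'
from h import *
o=env.get_obs(); print(o["tool_pos"],o["tool_rot"],o["qpos"],o["force"],o["wrist_torque"])
c=env.read_camera("wrist"); cv2.imwrite("pics/wrist1.png",c["img"][:,:,::-1])
P=cloud(c,o); hsv=cv2.cvtColor(c["img"],cv2.COLOR_RGB2HSV); H,S,V=[hsv[...,i].astype(int) for i in range(3)]
ok=c["range_z"]>0
red=ok&((H<8)|(H>172))&(S>150)&(np.hypot(P[...,0]-.595,P[...,1]+.068)<.05)&(P[...,2]>.16)
pts=P[red]
print(len(pts))
if len(pts)>10:
  r=cv2.minAreaRect((pts[:,:2]*1e4).astype(np.float32)); print(np.array(r[0])/1e4,np.array(r[1])/10,r[2],np.median(pts[:,2]))
E
```

```text
[ 0.59446094 -0.07227068  0.24964917] [179.70197496   0.21299809 159.77332372] [-19.75112114  11.30326105  28.45979433  87.65844857  -5.65997924
  82.14154219  78.76530531] [-0.3407165   0.14519971  0.38791986] [-0.00720351  0.03628629 -0.00559155]
677
[ 0.58896055 -0.06632045] [27.3980835  62.77486572] 49.06199264526367 0.16682335494677203
```

View pics/wrist1.png

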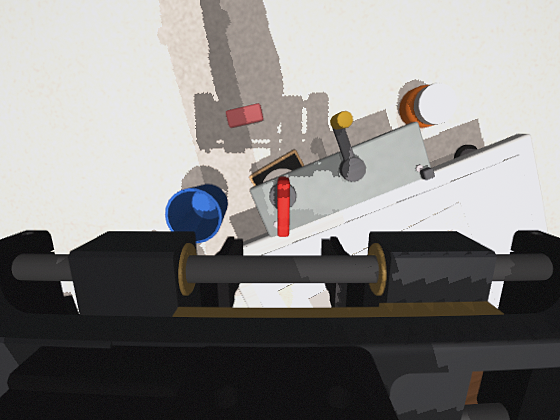

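The wrist picture shows the red bar upright at columns ~277–289, rows ~178–236, which is in line with the tool's x axis and close to the jaw centre line. I'll do a tighter fit in tool coordinates.

```bash
python3 - <<'E'
from h import *
o=env.get_obs()
c=env.read_camera("wrist"); P=cloud(c,o)
I=c["img"][165:250,250:320,::-1]; cv2.imwrite("pics/wrist2.png",cv2.resize(I,None,fx=7,fy=7,interpolation=cv2.INTER_NEAREST))
img=c["img"].astype(int); red=(img[...,0]>120)&(img[...,1]<60)&(img[...,2]<60)&(c["range_z"]>0)&(np.abs(P[...,2]-.167)<.004)
red[:, :250]=0; red[:,320:]=0
t=P[red]; r=cv2.minAreaRect((t[:,:2]*1e4).astype(np.float32)); print(len(t),np.array(r[0])/1e4,np.array(r[1])/10,r[2],t.mean(0))
for v in range(176,240,6):
    u=np.where(red[v])[0]
    if len(u): print(v,u.min(),u.max(),P[v,u.min()],P[v,u.max()])
E
```

```text
401 [ 0.59316709 -0.06959701] [11.38806    54.15513916] 69.72657012939453 [ 0.59187896 -0.06907332  0.16678986]
182 277 287 [ 0.5673351  -0.06509145  0.16583207] [ 0.57042846 -0.05638553  0.16650126]
188 277 287 [ 0.57255982 -0.06702392  0.16607158] [ 0.57574552 -0.05829806  0.16617242]
194 277 287 [ 0.57777586 -0.06895024  0.1666068 ] [ 0.5810132  -0.06020809  0.16646958]
200 276 288 [ 0.58312827 -0.07195644  0.16486548] [ 0.58705599 -0.06134433  0.16473281]
206 276 288 [ 0.58844173 -0.07392163  0.1654495 ] [ 0.59260677 -0.0633319   0.16432003]
212 277 287 [ 0.5936893  -0.07483215  0.16788182] [ 0.59743095 -0.06612129  0.16584752]
218 277 287 [ 0.59934037 -0.07693303  0.16722603] [ 0.60267471 -0.06804311  0.16700257]
224 277 287 [ 0.60532102 -0.07916576  0.16566854] [ 0.60847609 -0.07011814  0.16622701]
230 277 287 [ 0.6104828  -0.08106111  0.16734235] [ 0.61428297 -0.07220204  0.16573786]
236 278 285 [ 0.61686229 -0.08240584  0.16616707] [ 0.61960459 -0.07617077  0.16492798]
```

View pics/wrist2.png

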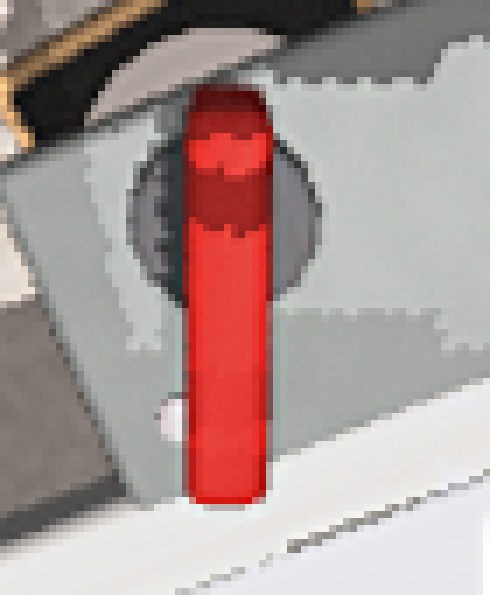

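>>> servo_tool --moves "0.002 0.002 0.03 0 0 0 0; 0 0 0.03 0 0 0 0; 0 0 0.025 0 0 0 0; 0 0 0.015 0 0 0 0; 0 0 0 0 0 0 0; 0 0 0 0 0 0 0"

```text
time_s: 2.87
tool_pos: [0.5947, -0.0556, 0.1491]
tool_rot: [179.2, 0.4, 160.3]
force: [0.2, -0.4, -0.4]
grip_width: 0.0431
```

```bash
cat > st.py <<'E'
from h import *
import sys
F=[];M=[]
o=env.get_obs()
print("t%.2f"%o["time_s"],"pos",np.round(o["tool_pos"],4),"rot",np.round(o["tool_rot"],2),"F",np.round(o["force"],2),"M",np.round(o["wrist_torque"],4),"w%.4f"%o["grip_width"],"q",np.round(o["qpos"],1))
E
python3 st.py
```

```text
t2.87 pos [ 0.5947 -0.0556  0.1491] rot [179.19   0.4  160.34] F [ 0.15 -0.41 -0.37] M [ 0.0339 -0.0132 -0.0392] w0.0431 q [-20.1  13.9  27.3  96.3  -7.4  70.8  79.2]
```

The TCP drifted about 14 mm in y during the descent. I'll add a helper that works out the correction from measured pose to target pose, then fix it.

```bash
cat > corr.py <<'E'
# usage: corr.py x y z yaw
from h import *
import sys
from scipy.spatial.transform import Rotation as R
exec(open("st.py").read())
x,y,z,yaw=map(float,sys.argv[1:5])
A=R.from_euler("xyz",o["tool_rot"],degrees=True); B=R.from_euler("xyz",[180,0,yaw],degrees=True)
print("shift",np.round(A.inv().apply(np.array([x,y,z])-o["tool_pos"]),4),"turn",np.round((A.inv()*B).as_rotvec()/.5,3))
E
python3 corr.py .5938 -.0690 .146 159.7
```

```text
t2.87 pos [ 0.5947 -0.0556  0.1491] rot [179.19   0.4  160.34] F [ 0.15 -0.41 -0.37] M [ 0.0339 -0.0132 -0.0392] w0.0431 q [-20.1  13.9  27.3  96.3  -7.4  70.8  79.2]
shift [-0.0036 -0.0129  0.003 ] turn [0.028 0.014 0.023]
```

>>> servo_tool --moves "-0.0036 -0.0129 0.003 0.028 0.014 0.023 0; 0 0 0 0 0 0 0; 0 0 0 0 0 0 0"

```text
time_s: 3.12
tool_pos: [0.5953, -0.0677, 0.1489]
tool_rot: [179.9, 0.1, 159.8]
force: [0.1, -0.1, 0.4]
grip_width: 0.0436
```

```bash
python3 corr.py .5938 -.0690 .146 159.7;  python3 - <<'E'
from h import *
c=env.read_camera("wrist"); cv2.imwrite("pics/wrist3.png",c["img"][:,:,::-1])
c=env.read_camera("top"); cv2.imwrite("pics/top3.png",cv2.resize(c["img"][130:300,220:440,::-1],None,fx=3,fy=3))
E
python3 st.py
```

```text
t3.12 pos [ 0.5953 -0.0677  0.1489] rot [1.7994e+02 1.4000e-01 1.5979e+02] F [ 0.12 -0.06  0.4 ] M [ 0.0523 -0.0071  0.021 ] w0.0436 q [-19.6  14.6  27.8  95.7  -7.1  71.3  79.5]
shift [ 0.0009 -0.0017  0.0029] turn [0.002 0.005 0.003]
t3.22 pos [ 0.5952 -0.0683  0.1489] rot [1.7996e+02 1.7000e-01 1.5975e+02] F [0.95 0.3  0.27] M [ 0.0079 -0.0181 -0.0265] w0.0434 q [-19.6  14.5  27.8  95.7  -7.1  71.3  79.5]
```

View pics/wrist3.png

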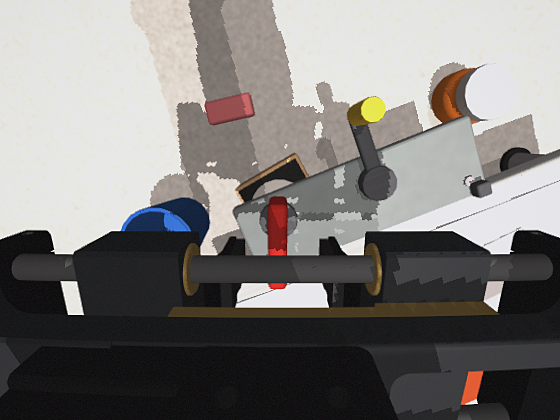

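View pics/top3.png

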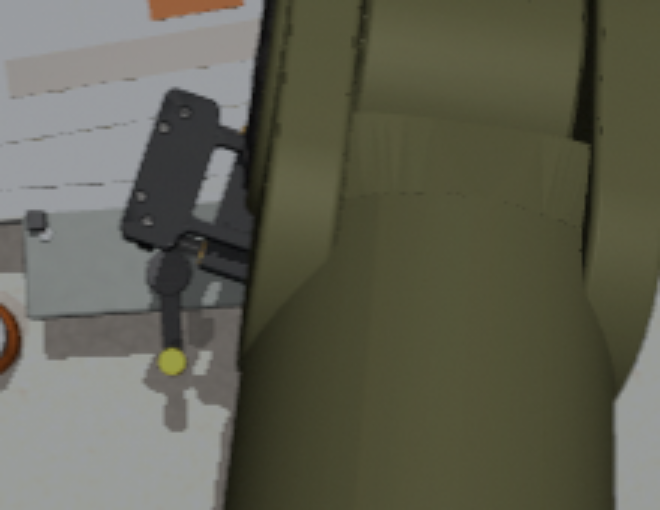

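The bar sits between the fingers at column ~278, against a gap centre of ~283, so it needs about 2 mm of correction. The gripper body is clear of the yellow knob. I'll centre the jaws, then close.

>>> servo_tool --moves "0.001 -0.0018 0.003 0 0.006 0 0; 0 0 0 0 0 0 0.4; 0 0 0 0 0 0 0.6; 0 0 0 0 0 0 1; 0 0 0 0 0 0 1; 0 0 0 0 0 0 1; 0 0 0 0 0 0 1" --squeeze 35

```text
time_s: 3.8
tool_pos: [0.5945, -0.0703, 0.1474]
tool_rot: [179.9, 0.1, 159.7]
force: [-0.1, -0.4, -0.2]
grip_width: 0.0117
```

```bash
cat >> st.py <<'E'
print("eff",np.round(o["effort"],3))
E
python3 st.py
```

```text
t3.80 pos [ 0.5945 -0.0703  0.1474] rot [1.7988e+02 1.3000e-01 1.5969e+02] F [-0.1  -0.36 -0.17] M [-0.0095 -0.0336  0.0276] w0.0117 q [-19.4  14.6  27.9  95.9  -7.2  71.2  79.7]
eff [ 2.1000e-02 -4.0075e+01  3.9720e+00 -2.9967e+01  2.7000e-02  7.1000e-02
 -0.0000e+00]
```

Gripped at 11.7 mm with hardly any side force. First turn: about 0.5 rad clockwise, following the handle down.

>>> servo_tool --moves "0 0 0.0002 0 0 0.2 1; 0 0 0.0002 0 0 0.2 1; 0 0 0.0002 0 0 0.2 1; 0 0 0.0002 0 0 0.2 1; 0 0 0.0002 0 0 0.2 1"

```text
time_s: 4.22
tool_pos: [0.5945, -0.0701, 0.1465]
tool_rot: [179.8, 0.0, 129.9]
force: [-0.2, 0.7, -0.2]
grip_width: 0.0002
```

```bash
python3 st.py
```

```text
t4.22 pos [ 0.5945 -0.0701  0.1465] rot [1.7981e+02 4.0000e-02 1.2987e+02] F [-0.16  0.67 -0.21] M [-0.0318 -0.0238  0.0204] w0.0002 q [-22.6  15.   31.7  96.1  -8.4  71.1  50.8]
eff [ 7.1600e-01 -3.9448e+01  4.0890e+00 -2.9920e+01  3.7000e-02  6.9000e-02
  1.2780e+00]
```

>>> servo_tool --moves "0 0 0 0 0 0 1"

```text
time_s: 4.3
tool_pos: [0.5945, -0.07, 0.1463]
tool_rot: [179.8, 0.0, 129.7]
force: [0.3, 0.5, -0.2]
grip_width: 0.0003
```

```bash
python3 st.py
```

```text
t4.30 pos [ 0.5945 -0.07    0.1463] rot [1.7982e+02 3.0000e-02 1.2972e+02] F [ 0.31  0.49 -0.23] M [-0.0709  0.0281  0.0356] w0.0003 q [-22.6  15.   31.7  96.1  -8.4  71.1  50.7]
eff [ -0.051 -39.331   4.664 -29.908  -0.056   0.066  -0.932]
```

The jaws have shut to 0.2 mm, so the 11.7 mm reading was in passing and there is nothing in the grip. I'll look before doing anything else.

```bash
python3 - <<'E'
from h import *
c=env.read_camera("wrist"); cv2.imwrite("pics/wrist4.png",c["img"][:,:,::-1])
c=env.read_camera("scene"); cv2.imwrite("pics/scene4.png",cv2.resize(c["img"][80:280,130:400,::-1],None,fx=2.9,fy=2.9))
E
python3 st.py
```

```text
t4.40 pos [ 0.5945 -0.07    0.1464] rot [1.7982e+02 4.0000e-02 1.3004e+02] F [ 0.42  0.12 -0.98] M [-0.0326  0.0733 -0.0285] w0.0003 q [-22.6  15.   31.7  96.1  -8.4  71.1  51. ]
eff [-5.7000e-02 -3.9291e+01  4.6220e+00 -2.9869e+01 -2.1000e-02  7.1000e-02
 -1.5500e-01]
```

View pics/wrist4.png

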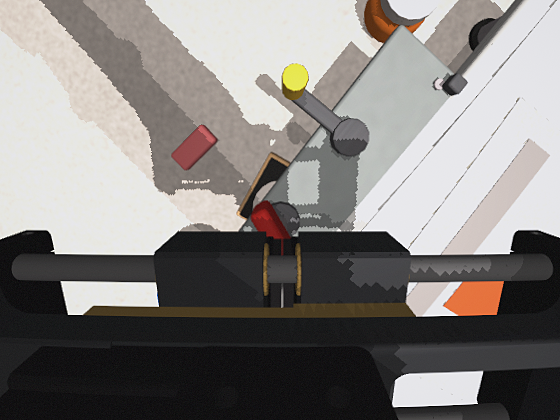

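View pics/scene4.png

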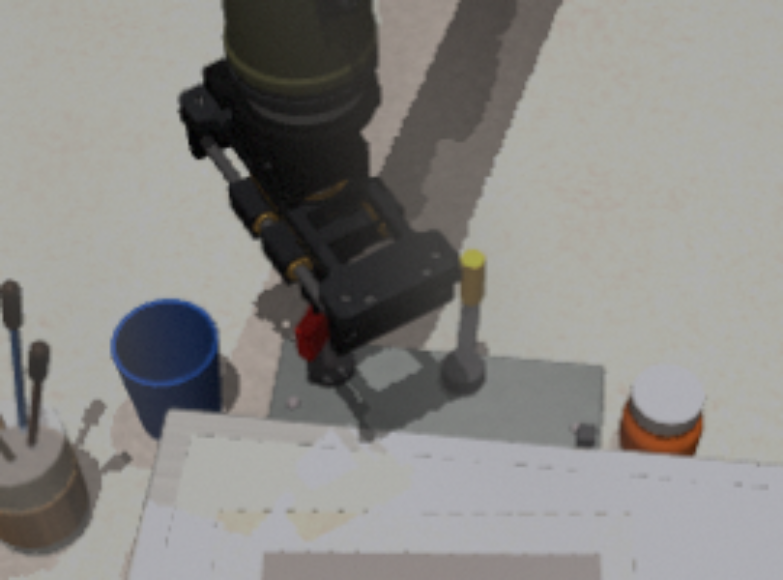

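```bash
python3 - <<'E'
from h import *
o=env.get_obs(); c=env.read_camera("wrist"); P=cloud(c,o)
c2=dict(c); c2["T"]=c["hand_eye"]; Q=cloud(c2)
cv2.imwrite("pics/wrist5.png",cv2.resize(c["img"][180:330,200:360,::-1],None,fx=4,fy=4,interpolation=cv2.INTER_NEAREST))
for u,v in((262,215),(268,222),(275,230),(282,236),(270,235),(290,225),(283,250),(282,275),(282,290),(230,245),(330,245),(300,290),(265,265)): print((u,v),c["img"][v,u],"tool",np.round(Q[v,u],4),"world",np.round(P[v,u],4))
E
```

```text
(262, 215) [163  38  35] tool [ 0.0233 -0.011  -0.0209] world [ 0.571  -0.0593  0.1672]
(268, 222) [128  35  30] tool [ 0.019  -0.0076 -0.0206] world [ 0.5764 -0.0604  0.1669]
(275, 230) [118  29  24] tool [ 0.0139 -0.0036 -0.02  ] world [ 0.5827 -0.0617  0.1664]
(282, 236) [99 27 24] tool [ 0.0105  0.0006 -0.021 ] world [ 0.5881 -0.0616  0.1674]
(270, 235) [137  35  31] tool [ 0.011  -0.0065 -0.0207] world [ 0.5823 -0.0658  0.167 ]
(290, 225) [59 58 59] tool [-0.002   0.0072  0.0448] world [ 0.6014 -0.0668  0.1016]
(283, 250) [43 23 22] tool [ 0.01    0.0011 -0.0424] world [ 0.5888 -0.0617  0.1887]
(282, 275) [75 73 73] tool [ 0.0288  0.0005 -0.11  ] world [ 0.576  -0.0478  0.2564]
(282, 290) [130 127 125] tool [-0.0004  0.0006 -0.0654] world [ 0.595  -0.0701  0.2118]
(230, 245) [28 30 30] tool [ 0.038  -0.0135 -0.1109] world [ 0.5594 -0.0498  0.2572]
(330, 245) [24 25 28] tool [ 0.0377  0.0135 -0.1102] world [ 0.5802 -0.0326  0.2566]
(300, 290) [78 63 38] tool [ 0.0263  0.0053 -0.114 ] world [ 0.5813 -0.0466  0.2604]
(265, 265) [136 106  57] tool [ 0.0329 -0.0041 -0.1124] world [ 0.5699 -0.0476  0.2588]
```

View pics/wrist5.png

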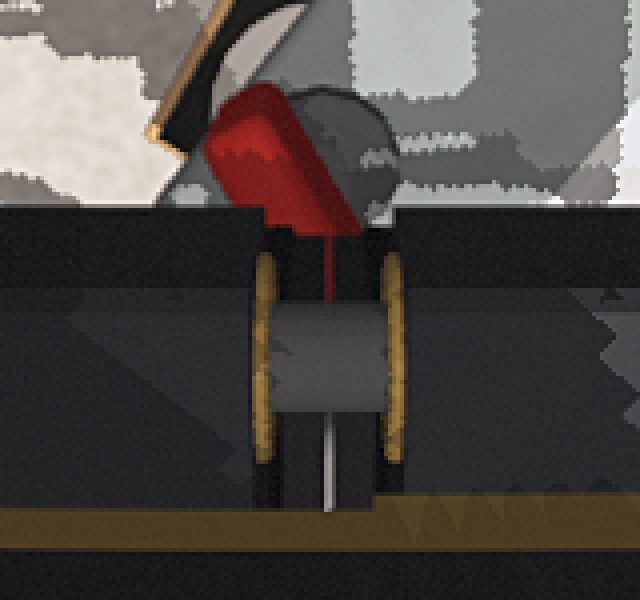

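The picture shows the shut fingers above the still unturned bar, with red visible through the slit. This suggests the fingertips don't reach as far as I assumed. I'll open the jaws and measure the fingertips in the tool frame.

>>> servo_tool --moves "0 0 0 0 0 0 0; 0 0 0 0 0 0 0; 0 0 0 0 0 0 0; 0 0 0 0 0 0 0"

```text
time_s: 4.78
tool_pos: [0.5945, -0.07, 0.1465]
tool_rot: [179.8, 0.0, 130.3]
force: [-0.5, -0.2, 0.9]
grip_width: 0.0196
```

```bash
python3 - <<'E'
from h import *
exec(open("st.py").read())
c=env.read_camera("wrist"); P=cloud(c,o)
c2=dict(c); c2["T"]=c["hand_eye"]; Q=cloud(c2)
cv2.imwrite("pics/wrist6.png",cv2.resize(c["img"][180:330,200:360,::-1],None,fx=4,fy=4,interpolation=cv2.INTER_NEAREST))
for v in (238,242,246,250,260,275,290,300):
  for u in (225,230,235,240,325,330,335,340): print((u,v),c["img"][v,u],"tool",np.round(Q[v,u],4))
E
```

```text
t4.78 pos [ 0.5945 -0.07    0.1465] rot [1.7981e+02 3.0000e-02 1.3033e+02] F [-0.51 -0.16  0.91] M [-0.0537  0.0315  0.0093] w0.0196 q [-22.5  15.   31.6  96.1  -8.4  71.1  51.3]
eff [-1.4000e-02 -3.9319e+01  4.5070e+00 -2.9885e+01 -1.6000e-02  7.1000e-02
 -0.0000e+00]
(225, 238) [25 28 28] tool [ 0.038  -0.016  -0.1051]
(230, 238) [28 30 30] tool [ 0.0376 -0.0147 -0.104 ]
(235, 238) [4 7 8] tool [ 0.0356 -0.0142 -0.0983]
(240, 238) [235 226 216] tool [-0.0475 -0.0493  0.1449]
(325, 238) [164 168 164] tool [-0.0161  0.0377  0.0532]
(330, 238) [18 18 20] tool [ 0.0371  0.0148 -0.1024]
(335, 238) [26 27 29] tool [ 0.0379  0.0159 -0.1048]
(340, 238) [26 26 27] tool [ 0.038   0.0173 -0.105 ]
(225, 242) [26 27 29] tool [ 0.038  -0.0153 -0.1086]
(230, 242) [22 23 25] tool [ 0.0369 -0.0145 -0.1057]
(235, 242) [ 6  8 15] tool [ 0.0347 -0.0141 -0.0995]
(240, 242) [224 214 205] tool [-0.0535 -0.0499  0.1477]
(325, 242) [157 161 159] tool [-0.0194  0.0377  0.0523]
(330, 242) [17 19 22] tool [ 0.036   0.0148 -0.1028]
(335, 242) [25 25 27] tool [ 0.038   0.0152 -0.1085]
(340, 242) [26 26 26] tool
[... 1900 characters left out ...]
33 -0.1077]
(240, 290) [11 14 13] tool [ 0.0133 -0.0146 -0.0904]
(325, 290) [24 23 25] tool [ 0.0165  0.015  -0.0962]
(330, 290) [63 51 31] tool [ 0.0244  0.014  -0.1107]
(335, 290) [93 72 42] tool [ 0.0252  0.0152 -0.1122]
(340, 290) [41 41 44] tool [ 0.0281  0.0154 -0.1174]
(225, 300) [37 35 39] tool [ 0.0251 -0.0143 -0.1172]
(230, 300) [24 26 27] tool [ 0.0224 -0.0139 -0.1126]
(235, 300) [23 25 24] tool [ 0.0177 -0.014  -0.1047]
(240, 300) [14 12 14] tool [ 0.0108 -0.0143 -0.0931]
(325, 300) [29 25 27] tool [ 0.0128  0.0151 -0.0963]
(330, 300) [20 21 23] tool [ 0.0187  0.015  -0.1064]
(335, 300) [25 24 24] tool [ 0.023   0.015  -0.1137]
(340, 300) [31 31 34] tool [ 0.0246  0.0158 -0.1163]
```

View pics/wrist6.png

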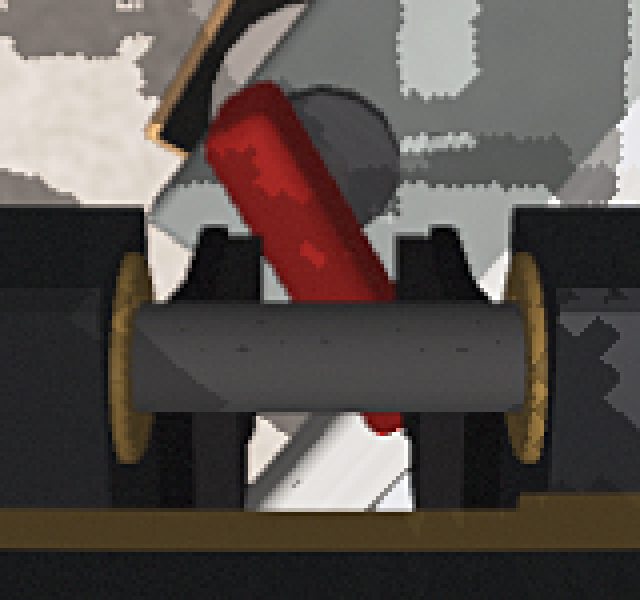

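```bash
python3 - <<'E'
from h import *
exec(open("st.py").read())
c=env.read_camera("wrist")
c2=dict(c); c2["T"]=c["hand_eye"]; Q=cloud(c2)
for v in (237,239,241,244,248,253):
  for u in (254,258,262,302,307,312): print((u,v),c["img"][v,u],"tool",np.round(Q[v,u],4))
E
```

```text
t4.83 pos [ 0.5945 -0.07    0.1465] rot [1.7980e+02 4.0000e-02 1.3033e+02] F [0.03 0.23 0.52] M [-0.0919  0.0248  0.0211] w0.0234 q [-22.5  15.   31.6  96.   -8.4  71.1  51.3]
eff [-2.3000e-02 -3.9302e+01  4.4810e+00 -2.9877e+01 -2.1000e-02  7.2000e-02
  8.0000e-03]
(254, 237) [166 168 166] tool [-0.0145 -0.0232  0.0511]
(258, 237) [173 175 173] tool [-0.0149 -0.0199  0.0524]
(262, 237) [121  94  91] tool [ 0.0096 -0.0113 -0.0201]
(302, 237) [169 173 170] tool [-0.0145  0.0177  0.0511]
(307, 237) [174 177 174] tool [-0.0143  0.0219  0.0506]
(312, 237) [4 1 5] tool [ 0.0113  0.0179 -0.025 ]
(254, 239) [43 44 44] tool [ 0.01   -0.0156 -0.0249]
(258, 239) [46 47 47] tool [ 0.01   -0.0133 -0.0249]
(262, 239) [151 157 155] tool [-0.0165 -0.0164  0.0519]
(302, 239) [88 91 89] tool [ 0.0102  0.0121 -0.0254]
(307, 239) [45 44 44] tool [ 0.0098  0.0151 -0.0242]
(312, 239) [15 12 16] tool [ 0.0115  0.0175 -0.0292]
(254, 241) [21 18 20] tool [ 0.01   -0.0153 -0.0285]
(258, 241) [24 24 22] tool [ 0.0098 -0.0131 -0.028 ]
(262, 241) [164 169 166] tool [-0.0184 -0.0165  0.0521]
(302, 241) [93 93 91
[... 398 characters left out ...]
-0.0324]
(312, 244) [17 15 15] tool [ 0.0109  0.0168 -0.0358]
(254, 248) [20 20 23] tool [ 0.0097 -0.0144 -0.0387]
(258, 248) [23 22 23] tool [ 0.0096 -0.0122 -0.0384]
(262, 248) [118 121 119] tool [-0.0245 -0.0165  0.0512]
(302, 248) [65 67 66] tool [ 0.0056  0.012  -0.028 ]
(307, 248) [20 19 22] tool [ 0.0095  0.0139 -0.0383]
(312, 248) [26 26 26] tool [ 0.0091  0.0168 -0.0371]
(254, 253) [20 18 19] tool [ 0.0096 -0.0137 -0.0457]
(258, 253) [25 23 24] tool [ 0.0097 -0.0117 -0.0458]
(262, 253) [95 95 93] tool [-0.0295 -0.0167  0.0523]
(302, 253) [67 68 67] tool [ 0.003   0.012  -0.0292]
(307, 253) [24 23 23] tool [ 0.0099  0.0133 -0.0464]
(312, 253) [21 22 22] tool [ 0.0096  0.0159 -0.0455]
```

By measured depth the fingertips sit at tool z ≈ -0.025, not +0.011. They are actually about 25 mm above the reported TCP, so the stated tip offset is about 36 mm off in this cell. X and y agree. I'll use the measured tip, turn back to 160°, and then go down about 36 mm.

>>> servo_tool --moves "0 0 0 0 0 -0.21 0; 0 0 0 0 0 -0.21 0; 0 0 0 0 0 -0.21 0; 0 0 0 0 0 -0.21 0; 0 0 0 0 0 -0.18 0; 0 0 0 0 0 0 0"

```text
time_s: 5.38
tool_pos: [0.5945, -0.0701, 0.1465]
tool_rot: [179.9, 0.1, 161.0]
force: [0.1, 0.6, 0.0]
grip_width: 0.0437
```

```bash
python3 corr.py .594 -.0690 .146 159.7; python3 - <<'E'
from h import *
o=env.get_obs(); c=env.read_camera("wrist")
c2=dict(c); c2["T"]=c["hand_eye"]; Q=cloud(c2); img=c["img"].astype(int)
red=(img[...,0]>img[...,1]*2.2)&(img[...,0]>60)&(np.abs(Q[...,2]+.0205)<.005)&(np.abs(Q[...,1])<.03)
for v in range(185,300,8):
    u=np.where(red[v])[0]
    if len(u)>3: print(v,len(u),Q[v,u.min()],Q[v,u.max()])
cv2.imwrite("pics/wrist7.png",cv2.resize(c["img"][180:330,200:360,::-1],None,fx=4,fy=4,interpolation=cv2.INTER_NEAREST))
E
```

```text
t5.38 pos [ 0.5945 -0.0701  0.1465] rot [1.7986e+02 1.3000e-01 1.6099e+02] F [0.07 0.57 0.01] M [-0.0025  0.0546 -0.0722] w0.0437 q [-19.2  14.6  27.6  95.9  -7.2  71.1  81. ]
eff [  0.063 -40.122   3.825 -29.939   0.063   0.067   0.851]
shift [0.0008 0.0009 0.0005] turn [0.005 0.004 0.045]
209 20 [ 0.02643417 -0.00469484 -0.01991869] [ 0.02623576  0.00637937 -0.01903813]
217 20 [ 0.02131961 -0.00476212 -0.01875059] [ 0.02093857  0.00648813 -0.01727346]
225 19 [ 0.01650625 -0.00478444 -0.01907459] [ 0.01652716  0.00587372 -0.01912119]
233 20 [ 0.01139449 -0.00542945 -0.01863087] [ 0.01122982  0.00595025 -0.01809617]
241 19 [ 0.00672716 -0.00483121 -0.01972327] [ 0.00632961  0.00597747 -0.01857653]
249 18 [ 0.00125209 -0.00489727 -0.01873264] [ 0.00117289  0.005417   -0.01850774]
289 15 [-0.02458399 -0.00502551 -0.02059891] [-0.02482742  0.00370619 -0.02013913]
```

View pics/wrist7.png

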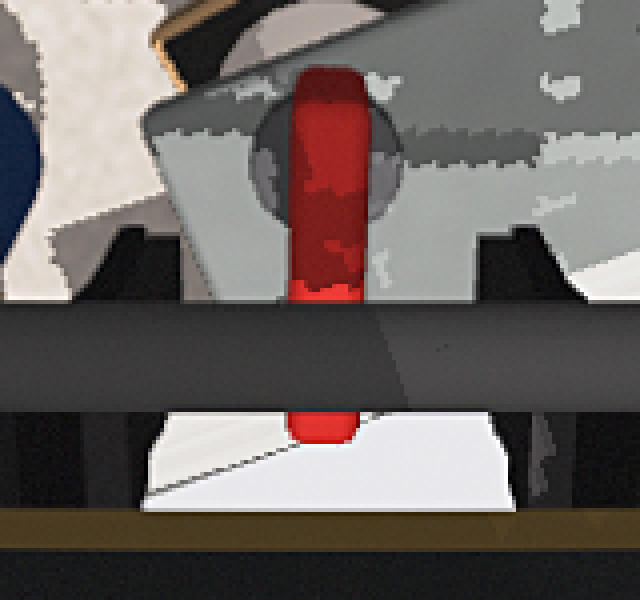

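The bar is now centred within ~1 mm (tool y -5 to +6 mm, x -26 to +28 mm). I'll descend in small rows.

>>> servo_tool --moves "0.0008 0.0005 0.006 0.005 0.004 0.045 0; 0 0 0.006 0 0 0 0; 0 0 0.006 0 0 0 0; 0 0 0 0 0 0 0"

```text
time_s: 5.77
tool_pos: [0.5938, -0.0693, 0.1266]
tool_rot: [-180.0, 0.0, 158.9]
force: [0.5, 0.2, -0.9]
grip_width: 0.043
```

```bash
python3 corr.py .5945 -.0690 .111 159.7
```

```text
t5.77 pos [ 0.5938 -0.0693  0.1266] rot [-179.99    0.    158.92] F [ 0.49  0.2  -0.9 ] M [-0.0126  0.0667  0.0142] w0.0430 q [-19.4  15.6  27.7  97.2  -7.7  69.1  79.2]
eff [ 2.5900e-01 -4.1439e+01  4.4950e+00 -3.0333e+01  4.0000e-02 -1.0500e-01
  6.0000e-03]
shift [-0.0005  0.0005  0.0156] turn [-0.     0.    -0.027]
```

>>> servo_tool --moves "-0.0005 0.0003 0.006 0 0 -0.027 0; 0 0 0.006 0 0 0 0; 0 0 0.003 0 0 0 0; 0 0 0 0 0 0 0"

```text
time_s: 6.1
tool_pos: [0.5938, -0.0689, 0.1088]
tool_rot: [-179.9, -0.1, 159.7]
force: [0.2, -0.6, 0.2]
grip_width: 0.0435
```

```bash
python3 corr.py .5945 -.0690 .111 159.7
```

```text
t6.10 pos [ 0.5938 -0.0689  0.1088] rot [-1.7994e+02 -1.0000e-01  1.5973e+02] F [ 0.19 -0.58  0.24] M [-0.0099 -0.0241  0.0124] w0.0435 q [-19.1  16.5  27.4  98.2  -8.1  67.3  80.3]
eff [ 7.5000e-02 -4.1338e+01  4.4870e+00 -2.9277e+01  3.4000e-02  0.0000e+00
  1.8000e-02]
shift [-0.0007  0.0002 -0.0022] turn [-0.002 -0.003  0.001]
```

>>> servo_tool --moves "0 0 0 0 0 0 0.5; 0 0 0 0 0 0 0.75; 0 0 0 0 0 0 1; 0 0 0 0 0 0 1; 0 0 0 0 0 0 1; 0 0 0 0 0 0 1; 0 0 0 0 0 0 1; 0 0 0 0 0 0 1; 0 0 0 0 0 0 1" --squeeze 35

```text
time_s: 6.85
tool_pos: [0.5937, -0.0701, 0.1092]
tool_rot: [-179.9, -0.1, 159.6]
force: [1.2, -1.3, -1.1]
grip_width: 0.0119
```

```bash
python3 st.py
```

```text
t6.85 pos [ 0.5937 -0.0701  0.1092] rot [-1.7990e+02 -6.0000e-02  1.5964e+02] F [ 1.21 -1.31 -1.06] M [-0.001  -0.0011 -0.0364] w0.0119 q [-19.1  16.5  27.5  98.2  -8.1  67.3  80.3]
eff [-2.6100e-01 -4.1385e+01  4.2070e+00 -2.9369e+01 -3.0000e-02  9.1000e-02
  1.0000e-02]
```

>>> servo_tool --moves "0 0 0.0002 0 0 0.15 1; 0 0 0.0002 0 0 0.15 1; 0 0 0.0002 0 0 0.15 1; 0 0 0.0002 0 0 0.15 1"

```text
time_s: 7.18
tool_pos: [0.5937, -0.0703, 0.1085]
tool_rot: [-179.9, -0.0, 141.8]
force: [0.2, -0.8, 0.3]
grip_width: 0.0117
```

```bash
python3 st.py
```

```text
t7.18 pos [ 0.5937 -0.0703  0.1085] rot [-1.7989e+02 -2.0000e-02  1.4181e+02] F [ 0.24 -0.77  0.27] M [-0.0524 -0.0396  0.0968] w0.0117 q [-21.1  16.8  30.   98.3  -8.9  67.3  63.1]
eff [  0.274 -40.957   4.197 -29.352  -0.086   0.051   0.895]
```

>>> servo_tool --moves "0 0 0.0002 0 0 0.1 1"

```text
time_s: 7.27
tool_pos: [0.5937, -0.0703, 0.1084]
tool_rot: [-179.9, -0.0, 138.7]
force: [-0.5, -0.4, 0.7]
grip_width: 0.0115
```

```bash
python3 st.py
```

```text
t7.27 pos [ 0.5937 -0.0703  0.1084] rot [-1.7989e+02 -1.0000e-02  1.3875e+02] F [-0.49 -0.38  0.69] M [-0.0364  0.0411  0.0653] w0.0115 q [-21.5  16.9  30.5  98.4  -9.1  67.3  60.2]
eff [ 4.9000e-02 -4.0524e+01  4.3850e+00 -2.9150e+01 -1.1200e-01 -1.5000e-02
  3.7000e-01]
```

The grip holds: 11.5 mm width, the handle came down 0.8 mm for 0.36 rad, and the torque is about 0.05–0.1 N m, consistent with free turning. I'll carry on in steps of about 0.3 rad, reading the torque at the end of each.

>>> servo_tool --moves "0 0 0.0002 0 0 0.15 1; 0 0 0.0002 0 0 0.15 1; 0 0 0.0002 0 0 0.15 1; 0 0 0.0002 0 0 0.15 1"

```text
time_s: 7.6
tool_pos: [0.5936, -0.0704, 0.1076]
tool_rot: [-179.9, 0.0, 120.8]
force: [0.1, -1.0, -0.0]
grip_width: 0.0114
```

```bash
python3 st.py
```

```text
t7.60 pos [ 0.5936 -0.0704  0.1076] rot [-1.7988e+02  3.0000e-02  1.2078e+02] F [ 0.15 -1.   -0.05] M [-0.1399  0.0268  0.0691] w0.0114 q [-23.7  17.3  33.2  98.5 -10.   67.3  43. ]
eff [ 2.5700e-01 -4.0353e+01  4.7080e+00 -2.9290e+01 -1.1900e-01  3.8000e-02
  8.8900e-01]
```

>>> servo_tool --moves "0 0 0.0002 0 0 0.15 1; 0 0 0.0002 0 0 0.15 1; 0 0 0.0002 0 0 0.15 1; 0 0 0.0002 0 0 0.15 1"

```text
time_s: 7.93
tool_pos: [0.5934, -0.0705, 0.1069]
tool_rot: [-179.9, 0.1, 102.7]
force: [-0.8, -1.2, 0.1]
grip_width: 0.0115
```

```bash
python3 st.py
```

```text
t7.93 pos [ 0.5934 -0.0705  0.1069] rot [-1.7988e+02  8.0000e-02  1.0274e+02] F [-0.83 -1.18  0.13] M [-0.1516  0.0513  0.0934] w0.0115 q [-25.9  17.7  35.9  98.6 -11.   67.3  25.8]
eff [ 2.6800e-01 -3.9818e+01  5.2000e+00 -2.9232e+01 -1.4000e-01  2.4000e-02
  8.8300e-01]
```

>>> servo_tool --moves "0 0 0.0002 0 0 0.15 1; 0 0 0.0002 0 0 0.15 1; 0 0 0.0002 0 0 0.15 1; 0 0 0.0002 0 0 0.15 1"

```text
time_s: 8.27
tool_pos: [0.5933, -0.0705, 0.1061]
tool_rot: [-179.9, 0.1, 84.7]
force: [-1.2, 0.2, -0.8]
grip_width: 0.0121
```

```bash
python3 st.py
```

```text
t8.27 pos [ 0.5933 -0.0705  0.1061] rot [-1.799e+02  1.300e-01  8.472e+01] F [-1.24  0.21 -0.82] M [-0.1744  0.1316  0.0097] w0.0121 q [-28.2  18.2  38.8  98.8 -12.1  67.4   8.7]
eff [ 2.9000e-01 -3.9260e+01  5.7430e+00 -2.9159e+01 -1.5600e-01  6.0000e-03
  8.7900e-01]
```

>>> servo_tool --moves "0 0 0.0002 0 0 0.15 1; 0 0 0.0002 0 0 0.15 1; 0 0 0.0002 0 0 0.15 1"

```text
time_s: 8.52
tool_pos: [0.5932, -0.0705, 0.1056]
tool_rot: [-179.9, 0.2, 71.2]
force: [-0.6, -1.0, -0.3]
grip_width: 0.0117
```

```bash
python3 st.py
```

```text
t8.52 pos [ 0.5932 -0.0705  0.1056] rot [-1.7994e+02  1.6000e-01  7.1210e+01] F [-0.57 -0.96 -0.35] M [-0.18    0.0896  0.0568] w0.0117 q [-30.   18.7  41.1  98.9 -13.   67.4  -4.1]
eff [ 3.0900e-01 -3.8829e+01  6.1890e+00 -2.9093e+01 -1.6400e-01 -9.0000e-03
  8.7500e-01]
```

j7 effort while turning is a much cleaner signal than the wrist torque. It sits steady at 0.88 N m in free turning at this speed. Continuing.

>>> servo_tool --moves "0 0 0.0002 0 0 0.15 1; 0 0 0.0002 0 0 0.15 1; 0 0 0.0002 0 0 0.15 1"

```text
time_s: 8.77
tool_pos: [0.593, -0.0705, 0.105]
tool_rot: [-180.0, 0.2, 57.7]
force: [-1.4, -0.4, -1.3]
grip_width: 0.0117
```

```bash
python3 st.py
```

```text
t8.77 pos [ 0.593  -0.0705  0.105 ] rot [-179.97    0.19   57.7 ] F [-1.36 -0.37 -1.31] M [-0.1439  0.0291  0.0396] w0.0117 q [-31.8  19.2  43.4  99.  -14.   67.5 -16.8]
eff [ 3.2300e-01 -3.8390e+01  6.6690e+00 -2.9013e+01 -1.7000e-01 -2.4000e-02
  8.7000e-01]
```

>>> servo_tool --moves "0 0 0.0002 0 0 0.15 1; 0 0 0.0002 0 0 0.15 1; 0 0 0.0002 0 0 0.15 1"

```text
time_s: 9.02
tool_pos: [0.5929, -0.0704, 0.1045]
tool_rot: [180.0, 0.2, 44.2]
force: [-0.7, -0.9, -1.3]
grip_width: 0.0121
```

```bash
python3 st.py
```

```text
t9.02 pos [ 0.5929 -0.0704  0.1045] rot [179.98   0.2   44.2 ] F [-0.71 -0.88 -1.33] M [-0.1919  0.1142  0.0655] w0.0121 q [-33.6  19.8  45.8  99.1 -15.1  67.6 -29.5]
eff [  0.336 -37.949   7.195 -28.918  -0.172  -0.038   0.864]
```

>>> servo_tool --moves "0 0 0.0002 0 0 0.15 1; 0 0 0.0002 0 0 0.15 1; 0 0 0.0002 0 0 0.15 1"

```text
time_s: 9.27
tool_pos: [0.5928, -0.0704, 0.1039]
tool_rot: [179.9, 0.2, 30.7]
force: [-1.2, -0.5, -0.3]
grip_width: 0.0117
```

```bash
python3 st.py
```

```text
t9.27 pos [ 0.5928 -0.0704  0.1039] rot [179.92   0.2   30.7 ] F [-1.17 -0.54 -0.34] M [-0.171   0.1078  0.0297] w0.0117 q [-35.5  20.5  48.3  99.2 -16.2  67.8 -42. ]
eff [  0.341 -37.508   7.768 -28.801  -0.169  -0.051   0.857]
```

>>> servo_tool --moves "0 0 0.0002 0 0 0.15 1; 0 0 0.0002 0 0 0.15 1; 0 0 0.0002 0 0 0.15 1"

```text
time_s: 9.52
tool_pos: [0.5928, -0.0702, 0.1033]
tool_rot: [179.9, 0.2, 17.2]
force: [-0.8, 0.3, -0.7]
grip_width: 0.0116
```

```bash
python3 st.py
```

```text
t9.52 pos [ 0.5928 -0.0702  0.1033] rot [179.87   0.18  17.21] F [-0.84  0.27 -0.7 ] M [-0.1661  0.0891  0.0616] w0.0116 q [-37.4  21.3  50.9  99.3 -17.5  68.  -54.5]
eff [  0.337 -37.079   8.398 -28.66   -0.162  -0.062   0.849]
```

>>> servo_tool --moves "0 0 0.0002 0 0 0.15 1; 0 0 0.0002 0 0 0.15 1; 0 0 0.0002 0 0 0.15 1"

```text
time_s: 9.77
tool_pos: [0.5927, -0.0701, 0.1028]
tool_rot: [179.8, 0.1, 3.7]
force: [-0.1, -0.0, -0.4]
grip_width: 0.0117
```

```bash
python3 st.py
```

```text
t9.77 pos [ 0.5927 -0.0701  0.1028] rot [1.7981e+02 1.5000e-01 3.7200e+00] F [-0.09 -0.02 -0.43] M [-0.1295  0.1486  0.0771] w0.0117 q [-39.4  22.3  53.6  99.4 -19.   68.2 -66.9]
eff [  0.321 -36.673   9.093 -28.489  -0.151  -0.071   0.841]
```

>>> servo_tool --moves "0 0 0.0002 0 0 0.15 1; 0 0 0.0002 0 0 0.15 1; 0 0 0.0002 0 0 0.15 1"

```text
time_s: 10.02
tool_pos: [0.5927, -0.07, 0.1022]
tool_rot: [179.8, 0.1, -9.8]
force: [-0.4, -0.2, -0.8]
grip_width: 0.0119
```

```bash
python3 st.py
```

```text
t10.02 pos [ 0.5927 -0.07    0.1022] rot [ 1.7977e+02  9.0000e-02 -9.7600e+00] F [-0.44 -0.18 -0.77] M [-0.1455  0.1809  0.0296] w0.0119 q [-41.3  23.4  56.4  99.4 -20.5  68.5 -79.1]
eff [  0.29  -36.307   9.864 -28.28   -0.137  -0.078   0.831]
```

>>> servo_tool --moves "0 0 0.0002 0 0 0.15 1; 0 0 0.0002 0 0 0.15 1; 0 0 0.0002 0 0 0.15 1"

```text
time_s: 10.27
tool_pos: [0.5927, -0.0699, 0.1017]
tool_rot: [179.7, 0.0, -23.2]
force: [-0.2, -0.6, -0.4]
grip_width: 0.0118
```

```bash
python3 st.py
```

```text
t10.27 pos [ 0.5927 -0.0699  0.1017] rot [ 1.7973e+02  2.0000e-02 -2.3240e+01] F [-0.23 -0.63 -0.43] M [-0.1728  0.2188  0.0446] w0.0118 q [-43.2  24.6  59.3  99.5 -22.3  68.9 -91.2]
eff [  0.239 -35.998  10.719 -28.025  -0.12   -0.084   0.821]
```

>>> servo_tool --moves "0 0 0.0002 0 0 0.15 1; 0 0 0.0002 0 0 0.15 1; 0 0 0.0002 0 0 0.15 1"

```text
time_s: 10.52
tool_pos: [0.5928, -0.0698, 0.1011]
tool_rot: [179.7, -0.1, -36.7]
force: [-0.3, -0.6, -1.2]
grip_width: 0.012
```

```bash
python3 st.py
```

```text
t10.52 pos [ 0.5928 -0.0698  0.1011] rot [ 1.7972e+02 -6.0000e-02 -3.6710e+01] F [-0.26 -0.61 -1.21] M [-0.1179  0.2118  0.014 ] w0.0120 q [ -45.    26.1   62.2   99.6  -24.3   69.4 -103.1]
eff [  0.168 -35.771  11.662 -27.712  -0.103  -0.09    0.81 ]
```

No contact yet after 3.4 rad (foot near z≈0.040), and joint 3 is getting towards its range. I'll open fully and rotate back 180° in place, where the open jaws (±43 mm) clear the ±28 mm bar, then regrip.

>>> servo_tool --moves "0 0 0 0 0 0 -1; 0 0 0 0 0 0 -1; 0 0 0 0 0 0 -1; 0 0 0 0 0 0 -1; 0 0 0 0 0 0 -1; 0 0 0 0 0 0 -1; 0 0 0 0 0 0 -1; 0 0 0 0 0 0 -1; 0 0 0 0 0 0 -1; 0 0 0 0 0 0 -1; 0 0 0 0 0 0 -1; 0 0 0 0 0 0 -1"

```text
time_s: 11.52
tool_pos: [0.5937, -0.0682, 0.1015]
tool_rot: [179.8, -0.1, -36.3]
force: [-0.4, 0.2, 1.2]
grip_width: 0.0824
```

```bash
python3 corr.py .5937 -.0699 .101 -36.7
```

```text
t11.52 pos [ 0.5937 -0.0682  0.1015] rot [ 1.7984e+02 -6.0000e-02 -3.6260e+01] F [-0.37  0.22  1.16] M [ 0.0355  0.203  -0.0398] w0.0824 q [ -45.    26.    62.1   99.6  -24.3   69.4 -102.8]
eff [ 0.0000e+00 -3.4978e+01  1.2463e+01 -2.7298e+01  8.0000e-03 -8.3000e-02
  0.0000e+00]
shift [0.001  0.0014 0.0005] turn [ 0.005 -0.002  0.015]
```

>>> servo_tool --moves "0.001 0.001 0 0 0 -0.24 -1; 0 0 0 0 0 -0.24 -1; 0 0 0 0 0 -0.24 -1; 0 0 0 0 0 -0.24 -1; 0 0 0 0 0 -0.24 -1; 0 0 0 0 0 -0.24 -1; 0 0 0 0 0 -0.24 -1; 0 0 0 0 0 -0.24 -1; 0 0 0 0 0 -0.24 -1; 0 0 0 0 0 -0.24 -1; 0 0 0 0 0 -0.24 -1; 0 0 0 0 0 -0.24 -1"

```text
time_s: 12.52
tool_pos: [0.5936, -0.0705, 0.1012]
tool_rot: [179.9, 0.3, 49.5]
force: [-0.2, 0.2, -0.1]
grip_width: 0.0868
```

```bash
python3 corr.py .5933 -.0699 .101 143.4
```

```text
t12.52 pos [ 0.5936 -0.0705  0.1012] rot [179.86   0.28  49.53] F [-0.15  0.23 -0.11] M [-0.0568  0.0768  0.0495] w0.0868 q [-32.6  19.7  44.4  99.2 -14.5  67.1 -24.7]
eff [-1.1190e+00 -3.7668e+01  8.4140e+00 -2.8495e+01 -1.6300e-01  2.4000e-02
 -1.4680e+00]
shift [ 0.0003 -0.0006  0.0002] turn [-0.004  0.012 -3.277]
```

>>> servo_tool --moves "0 0 0 0 0 -0.24 -1; 0 0 0 0 0 -0.24 -1; 0 0 0 0 0 -0.24 -1; 0 0 0 0 0 -0.24 -1; 0 0 0 0 0 -0.24 -1; 0 0 0 0 0 -0.24 -1; 0 0 0 0 0 -0.24 -1; 0 0 0 0 0 -0.24 -1; 0 0 0 0 0 -0.24 -1; 0 0 0 0 0 -0.24 -1; 0 0 0 0 0 -0.24 -1; 0 0 0 0 0 -0.24 -1; 0 0 0 0 0 -0.24 -1; 0 0 0 0 0 0 -1"

```text
time_s: 13.68
tool_pos: [0.5928, -0.0729, 0.1007]
tool_rot: [-179.6, 0.1, 142.8]
force: [-0.1, 0.2, -0.5]
grip_width: 0.087
```

```bash
python3 corr.py .5935 -.0700 .103 143.4;  python3 - <<'E'
from h import *
c=env.read_camera("wrist"); cv2.imwrite("pics/wrist8.png",c["img"][:,:,::-1])
E
```

```text
t13.68 pos [ 0.5928 -0.0729  0.1007] rot [-1.7962e+02  1.2000e-01  1.4280e+02] F [-0.1   0.16 -0.46] M [ 0.0476  0.0051 -0.0112] w0.0870 q [-20.3  17.1  29.1  98.9  -8.5  66.4  64. ]
eff [  0.084 -40.972   4.593 -28.813   0.105   0.09    1.104]
shift [ 0.0012  0.0027 -0.0023] turn [-0.013  0.004 -0.021]
```

View pics/wrist8.png

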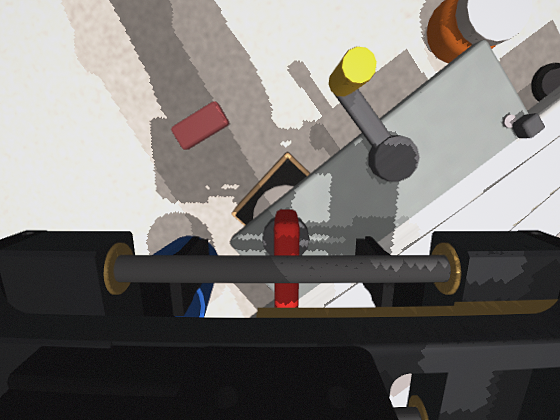

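The bar is in line again (column ~286, upright) between the open jaws. I'll centre and regrip.

>>> servo_tool --moves "0.001 0.0027 0 -0.013 0.004 -0.021 0; 0 0 0 0 0 0 0; 0 0 0 0 0 0 0.4; 0 0 0 0 0 0 0.7; 0 0 0 0 0 0 1; 0 0 0 0 0 0 1; 0 0 0 0 0 0 1; 0 0 0 0 0 0 1; 0 0 0 0 0 0 1; 0 0 0 0 0 0 1; 0 0 0 0 0 0 1; 0 0 0 0 0 0 1; 0 0 0 0 0 0 1; 0 0 0 0 0 0 1" --squeeze 35

```text
time_s: 14.9
tool_pos: [0.5935, -0.0701, 0.1004]
tool_rot: [-180.0, -0.0, 142.5]
force: [-1.3, 0.2, -0.8]
grip_width: 0.0115
```

```bash
python3 st.py
```

```text
t14.90 pos [ 0.5935 -0.0701  0.1004] rot [-1.7998e+02 -2.0000e-02  1.4249e+02] F [-1.35  0.19 -0.76] M [ 0.1033 -0.0395  0.0641] w0.0115 q [-20.3  17.1  29.1  98.9  -9.   66.4  63.8]
eff [ 1.3100e-01 -4.0948e+01  4.9070e+00 -2.8807e+01  1.1100e-01  1.0500e-01
 -2.7000e-02]
```

Gripped. Next come three-row steps; free turning in this range read 0.89.

>>> servo_tool --moves "0 0 0.0002 0 0 0.15 1; 0 0 0.0002 0 0 0.15 1; 0 0 0.0002 0 0 0.15 1"

```text
time_s: 15.15
tool_pos: [0.5935, -0.0701, 0.0999]
tool_rot: [-180.0, -0.0, 129.2]
force: [0.4, 0.4, 0.4]
grip_width: 0.0116
```

```bash
python3 st.py
```

```text
t15.15 pos [ 0.5935 -0.0701  0.0999] rot [-1.7999e+02 -2.0000e-02  1.2917e+02] F [0.37 0.42 0.36] M [-0.0496  0.0302  0.0487] w0.0116 q [-21.9  17.4  31.1  99.   -9.7  66.4  51.1]
eff [ 5.8700e-01 -4.0682e+01  4.6700e+00 -2.8834e+01 -9.0000e-03  2.7000e-02
  9.1700e-01]
```

>>> servo_tool --moves "0 0 0.0002 0 0 0.15 1; 0 0 0.0002 0 0 0.15 1; 0 0 0.0002 0 0 0.15 1"

```text
time_s: 15.4
tool_pos: [0.5934, -0.0703, 0.0994]
tool_rot: [-180.0, -0.0, 115.6]
force: [-0.3, -0.6, 0.2]
grip_width: 0.0119
```

```bash
python3 st.py
```

```text
t15.40 pos [ 0.5934 -0.0703  0.0994] rot [-1.7999e+02 -2.0000e-02  1.1562e+02] F [-0.29 -0.58  0.25] M [-0.0655  0.016   0.0946] w0.0119 q [-23.6  17.7  33.1  99.1 -10.4  66.4  38.2]
eff [ 5.5500e-01 -4.0298e+01  5.0250e+00 -2.8780e+01 -4.2000e-02  1.9000e-02
  8.8800e-01]
```

>>> servo_tool --moves "0 0 0.0002 0 0 0.15 1; 0 0 0.0002 0 0 0.15 1; 0 0 0.0002 0 0 0.15 1"

```text
time_s: 15.65
tool_pos: [0.5934, -0.0703, 0.0989]
tool_rot: [-180.0, -0.0, 102.1]
force: [-0.7, -0.9, 0.4]
grip_width: 0.0113
```

```bash
python3 st.py
```

```text
t15.65 pos [ 0.5934 -0.0703  0.0989] rot [-1.7999e+02 -1.0000e-02  1.0209e+02] F [-0.71 -0.86  0.43] M [-0.0786  0.0654  0.0657] w0.0113 q [-25.3  18.   35.2  99.2 -11.2  66.4  25.3]
eff [ 5.8700e-01 -3.9874e+01  5.4210e+00 -2.8707e+01 -8.1000e-02 -5.0000e-03
  8.4400e-01]
```

>>> servo_tool --moves "0 0 0.0002 0 0 0.15 1; 0 0 0.0002 0 0 0.15 1"

```text
time_s: 15.82
tool_pos: [0.5933, -0.0703, 0.0985]
tool_rot: [-180.0, -0.0, 93.1]
force: [-0.1, -1.1, 1.0]
grip_width: 0.0114
```

```bash
python3 st.py
```

```text
t15.82 pos [ 0.5933 -0.0703  0.0985] rot [-179.98   -0.     93.08] F [-0.14 -1.07  1.04] M [-0.0657  0.0973  0.1125] w0.0114 q [-26.4  18.3  36.7  99.2 -11.8  66.4  16.7]
eff [ 6.1500e-01 -3.9613e+01  5.7070e+00 -2.8665e+01 -1.1000e-01 -1.2000e-02
  8.0600e-01]
```

Something is changing: j7 effort is departing from its free-turning trend (0.88 → 0.844 → 0.806) and Mz reads 0.11. That suggests light contact, so I'll slow down and take repeated readings.

>>> servo_tool --moves "0 0 0.0002 0 0 0.15 1"

```text
time_s: 15.9
tool_pos: [0.5933, -0.0703, 0.0983]
tool_rot: [-180.0, 0.0, 88.6]
force: [0.2, -0.2, -0.1]
grip_width: 0.0119
```

```bash
python3 st.py
```

```text
t15.90 pos [ 0.5933 -0.0703  0.0983] rot [-179.98    0.     88.59] F [ 0.2  -0.24 -0.14] M [-0.1315  0.1398  0.1297] w0.0119 q [-27.   18.4  37.4  99.3 -12.1  66.4  12.5]
eff [ 6.2800e-01 -3.9477e+01  5.8540e+00 -2.8642e+01 -1.2400e-01 -1.6000e-02
  7.8700e-01]
```

>>> servo_tool --moves "0 0 0.0002 0 0 0.15 1"

```text
time_s: 15.98
tool_pos: [0.5933, -0.0703, 0.0981]
tool_rot: [-180.0, 0.0, 84.1]
force: [-1.5, 0.4, -0.0]
grip_width: 0.0115
```

```bash
python3 st.py
```

```text
t15.98 pos [ 0.5933 -0.0703  0.0981] rot [-1.7997e+02  1.0000e-02  8.4090e+01] F [-1.46  0.38 -0.01] M [-0.1101  0.1213  0.1706] w0.0115 q [-27.6  18.5  38.2  99.3 -12.4  66.5   8.2]
eff [ 6.4200e-01 -3.9340e+01  6.0050e+00 -2.8618e+01 -1.3700e-01 -2.1000e-02
  7.6700e-01]
```

Mz now climbs steadily with angle (0.066 → 0.113 → 0.130 → 0.171), and the effort knee puts contact at yaw ≈110°. That gives about 4.4 N by torque and about 6.6 N by angle past the knee, both mid-window. I'll hold briefly, then check.

>>> servo_tool --moves "0 0 0 0 0 0 1; 0 0 0 0 0 0 1; 0 0 0 0 0 0 1; 0 0 0 0 0 0 1; 0 0 0 0 0 0 1"

```text
time_s: 16.4
tool_pos: [0.5933, -0.0703, 0.0981]
tool_rot: [-180.0, 0.0, 84.3]
force: [-1.0, -0.5, 0.4]
grip_width: 0.0114
```

```bash
python3 st.py
```

```text
t16.40 pos [ 0.5933 -0.0703  0.0981] rot [-1.7998e+02  1.0000e-02  8.4260e+01] F [-1.02 -0.52  0.43] M [-0.0858  0.0405 -0.134 ] w0.0114 q [-27.6  18.5  38.1  99.3 -12.4  66.4   8.4]
eff [-2.2100e-01 -3.9252e+01  6.2580e+00 -2.8671e+01 -1.7000e-02  3.2000e-02
  1.2400e-01]
```

>>> servo_tool --moves "0 0 0 0 0 0 0.6; 0 0 0 0 0 0 0.2; 0 0 0 0 0 0 -0.2; 0 0 0 0 0 0 -0.2; 0 0 0 0 0 0 -0.2; 0 0 0 0 0 0 -0.2; 0 0 0 0 0 0 -0.2; 0 0 0 0 0 0 -0.2"

```text
time_s: 17.07
tool_pos: [0.5935, -0.07, 0.0982]
tool_rot: [180.0, -0.0, 84.4]
force: [-0.9, -0.0, 0.4]
grip_width: 0.0504
```

```bash
python3 corr.py .5933 -.0703 .2 84.1; python3 - <<'E'
from h import *
c=env.read_camera("wrist"); cv2.imwrite("pics/wrist9.png",c["img"][:,:,::-1])
E
```

```text
t17.07 pos [ 0.5935 -0.07    0.0982] rot [ 1.800e+02 -1.000e-02  8.443e+01] F [-0.87 -0.01  0.4 ] M [-0.109   0.0709  0.0267] w0.0504 q [-27.6  18.5  38.1  99.3 -12.4  66.4   8.5]
eff [ 3.0000e-03 -3.9276e+01  6.4140e+00 -2.8567e+01 -5.3000e-02  4.9000e-02
  0.0000e+00]
shift [-0.0003 -0.0002 -0.1018] turn [ 0.    -0.     0.011]
```

View pics/wrist9.png

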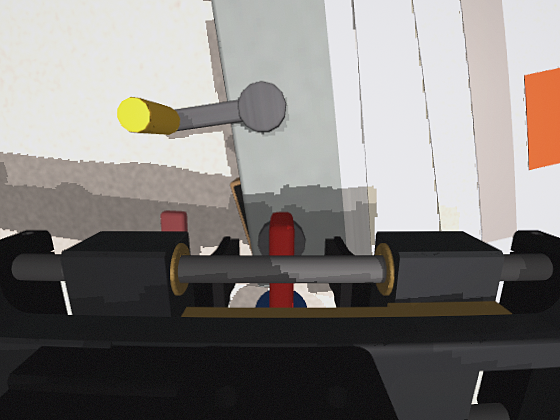

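Released: the bar is upright in the wrist view (columns ~270–292, rows ~213–310) and hasn't turned. The knob shows at (133,114) and the hub at (262,106). I'll lift clear and measure the knob and bar again.

>>> servo_tool --moves "0 0 -0.015 0 0 0 -0.2; 0 0 -0.02 0 0 0 -0.2; 0 0 -0.02 0 0 0 -0.2; 0 0 0 0 0 0 -0.2"

```text
time_s: 17.45
tool_pos: [0.592, -0.0699, 0.1534]
tool_rot: [-179.8, 0.0, 84.4]
force: [1.2, 0.2, 1.1]
grip_width: 0.0523
```

```bash
python3 - <<'E'
from h import *
exec(open("st.py").read())
c=env.read_camera("wrist"); P=cloud(c,o)
cv2.imwrite("pics/wrist10.png",c["img"][:,:,::-1])
img=c["img"].astype(int); H=cv2.cvtColor(c["img"],cv2.COLOR_RGB2HSV).astype(int)
yel=(H[...,0]>22)&(H[...,0]<36)&(H[...,1]>150)&(P[...,2]>.1)&(P[...,2]<.16)
t=P[yel]; print(len(t),t.min(0),t.max(0)); tt=t[t[:,2]>.147]; print(len(tt),(tt.min(0)+tt.max(0))/2,np.ptp(tt,axis=0))
(cx,cy),r=cv2.minEnclosingCircle((tt[:,:2]*1e4).astype(np.float32)); print(cx/1e4,cy/1e4,r/10)
red=(img[...,0]>2.2*img[...,1])&(P[...,2]>.145)&(P[...,2]<.165)&(np.hypot(P[...,0]-.593,P[...,1]+.07)<.04)
t=P[red]; r=cv2.minAreaRect((t[:,:2]*1e4).astype(np.float32)); print("bar",len(t),np.array(r[0])/1e4,np.array(r[1])/10,r[2],np.median(t[:,2]))
E
python3 corr.py .536 .0155 .155 84.3
```

```text
t17.45 pos [ 0.592  -0.0699  0.1534] rot [-1.7976e+02  5.0000e-02  8.4420e+01] F [1.15 0.19 1.11] M [-0.0516 -0.0148  0.018 ] w0.0523 q [-28.6  15.7  39.   95.7 -10.2  72.5   6.9]
eff [-7.9400e-01 -3.5795e+01  4.6700e+00 -2.7931e+01 -3.2000e-02  6.4700e-01
 -7.0000e-02]
439 [0.52853969 0.00583264 0.14750039] [0.54324002 0.02039916 0.15205536]
439 [0.53588985 0.0131159  0.14977788] [0.01470033 0.01456652 0.00455498]
0.535944482421875 0.013332273864746095 7.557596588134766
bar 1008 [ 0.59456621 -0.05984462] [37.18782043 11.39831924] 84.17881774902344 0.1562233795221168
t17.50 pos [ 0.5911 -0.0698  0.1516] rot [-1.7963e+02  6.0000e-02  8.4430e+01] F [-0.12 -0.48  0.38] M [-0.0954  0.131   0.047 ] w0.0524 q [-28.5  15.7  38.9  95.9 -10.2  72.4   6.9]
eff [-1.0400e-01 -3.8371e+01  5.6970e+00 -3.0620e+01 -1.9000e-02  1.9800e-01
 -3.4000e-02]
shift [ 0.0795 -0.0631 -0.0031] turn [-0.013  0.002  0.004]
```

View pics/wrist10.png

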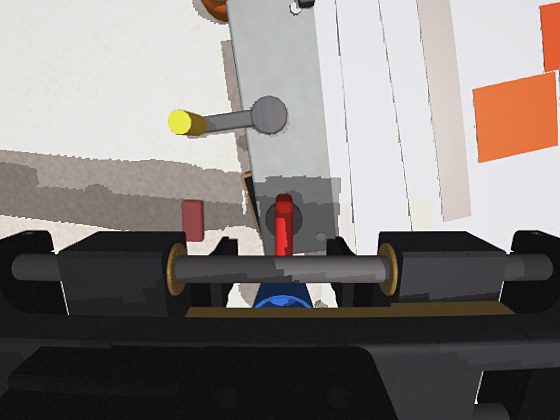

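The bar is at yaw 84.2° with its top at z≈0.156, so it stayed where I left it. The knob is at (0.536, 0.0135–0.015). Moving above it.

>>> servo_tool --moves "0.026 -0.021 -0.002 -0.013 0 0 -0.2; 0.026 -0.021 0 0 0 0 -0.2; 0.026 -0.021 0 0 0 0 -0.2; 0 0 0 0 0 0 -0.2; 0 0 0 0 0 0 -0.2"

```text
time_s: 17.92
tool_pos: [0.5317, 0.0149, 0.148]
tool_rot: [-179.7, 0.3, 84.2]
force: [-0.7, -1.5, 0.9]
grip_width: 0.0521
```

```bash
python3 corr.py .536 .0142 .098 84.3; python3 - <<'E'
from h import *
o=env.get_obs(); c=env.read_camera("wrist"); cv2.imwrite("pics/wrist11.png",c["img"][:,:,::-1])
c2=dict(c); c2["T"]=c["hand_eye"]; Q=cloud(c2); H=cv2.cvtColor(c["img"],cv2.COLOR_RGB2HSV).astype(int); P=cloud(c,o)
yel=(H[...,0]>22)&(H[...,0]<36)&(H[...,1]>150)&(P[...,2]>.1)&(P[...,2]<.16)&(np.abs(Q[...,1])<.02)
t=Q[yel]; print(len(t), t.min(0),t.max(0))
E
```

```text
t17.92 pos [0.5317 0.0149 0.148 ] rot [-179.73    0.31   84.23] F [-0.72 -1.5   0.86] M [-0.1326  0.0946 -0.0188] w0.0521 q [-38.4   6.5  36.3 104.8  -3.8  70.3  -6.7]
eff [ -1.449 -29.295   0.631 -29.527  -0.303   0.149  -0.079]
shift [0.     0.0045 0.05  ] turn [-0.009  0.011 -0.003]
152 [-0.00784802 -0.00285106 -0.00349176] [ 0.00632563  0.00380108 -0.00032963]
```

View pics/wrist11.png

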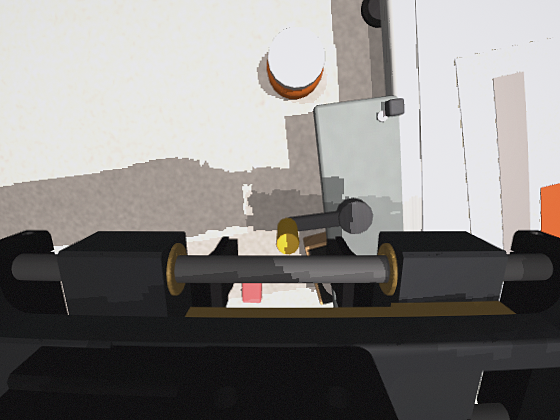

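The knob sits between the open fingers at (287,243), and needs a shift of about +4 mm in tool y. Descend and centre.

>>> servo_tool --moves "0 0.004 0.01 -0.009 0.011 0 -0.2; 0 0 0.013 0 0 0 -0.2; 0 0 0.013 0 0 0 -0.2; 0 0 0.011 0 0 0 -0.2; 0 0 0 0 0 0 -0.2"

```text
time_s: 18.38
tool_pos: [0.5377, 0.0103, 0.0954]
tool_rot: [180.0, 0.1, 83.9]
force: [-0.8, -0.2, -0.6]
grip_width: 0.0523
```

```bash
python3 corr.py .536 .0142 .098 84.3; python3 - <<'E'
from h import *
o=env.get_obs(); c=env.read_camera("wrist"); cv2.imwrite("pics/wrist12.png",c["img"][:,:,::-1])
E
```

```text
t18.38 pos [0.5377 0.0103 0.0954] rot [1.7997e+02 5.0000e-02 8.3910e+01] F [-0.78 -0.19 -0.61] M [-0.0913  0.0851  0.0419] w0.0523 q [-37.   10.3  36.4 107.7  -6.7  64.1  -4.1]
eff [  0.072 -32.565   3.559 -29.451  -0.109  -0.323   0.057]
shift [ 0.0037 -0.0021 -0.0026] turn [ 0.001  0.002 -0.014]
```

View pics/wrist12.png

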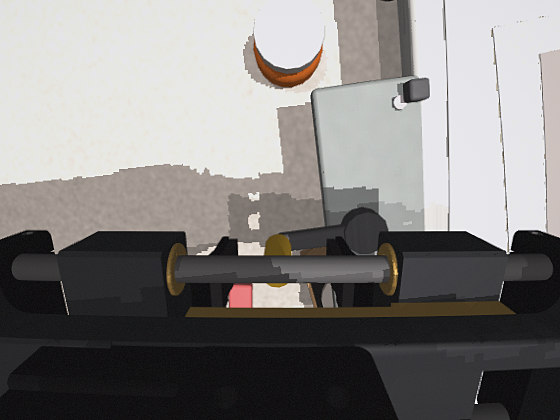

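Knob between the fingers at column ~277. A small correction, then grip at 25 N.

>>> servo_tool --moves "0.0037 -0.0021 -0.001 0 0 -0.014 -0.2; 0 0 0 0 0 0 0.3; 0 0 0 0 0 0 0.6; 0 0 0 0 0 0 1; 0 0 0 0 0 0 1; 0 0 0 0 0 0 1; 0 0 0 0 0 0 1; 0 0 0 0 0 0 1; 0 0 0 0 0 0 1; 0 0 0 0 0 0 1" --squeeze 25

```text
time_s: 19.27
tool_pos: [0.5354, 0.0135, 0.0994]
tool_rot: [-179.9, 0.0, 84.2]
force: [0.9, 0.3, -0.3]
grip_width: 0.015
```

```bash
python3 corr.py .536 .0142 .098 84.3
```

```text
t19.27 pos [0.5354 0.0135 0.0994] rot [-179.9     0.     84.24] F [ 0.94  0.29 -0.26] M [-0.0747  0.1357  0.0236] w0.0150 q [-37.3   9.8  36.3 107.7  -6.4  64.7  -4.4]
eff [-6.7000e-02 -3.2062e+01  3.1740e+00 -2.9112e+01 -8.8000e-02  2.3000e-02
  4.0000e-03]
shift [0.0007 0.0005 0.0014] turn [-0.003  0.    -0.002]
```

Gripped (15 mm). Now I'll swing through the first half of the arc, 6 steps of 7.5° clockwise about the pivot.

>>> servo_tool --moves "0.0072 -0.0003 0 0 0 0 1; 0.0072 0.0007 0 0 0 0 1; 0.007 0.0016 0 0 0 0 1; 0.0067 0.0025 0 0 0 0 1; 0.0064 0.0034 0 0 0 0 1; 0.0059 0.0042 0 0 0 0 1; 0 0 0 0 0 0 1"

```text
time_s: 19.85
tool_pos: [0.5403, 0.0423, 0.0992]
tool_rot: [-178.5, 0.9, 83.5]
force: [3.7, -2.4, -2.0]
grip_width: 0.0158
```

```bash
python3 corr.py .5516 .0536 .0994 84.3
```

```text
t19.85 pos [0.5403 0.0423 0.0992] rot [-178.45    0.88   83.47] F [ 3.74 -2.45 -1.99] M [-0.4246 -0.8787 -0.0032] w0.0158 q [-38.9  12.1  35.2 105.3  -6.9  66.6  -7.9]
eff [ -0.85  -34.473   3.039 -28.101  -0.559   1.368   0.076]
shift [ 0.0125  0.0099 -0.0006] turn [-0.054  0.03  -0.029]
```

The motion under-reaches a little, as expected: the lever is at about 151° with about 4 N. Continuing along the arc.

>>> servo_tool --moves "0.0076 0.0049 0 -0.03 0.015 -0.015 1; 0.0073 0.0054 0 -0.02 0.01 -0.01 1; 0.0067 0.006 0 -0.01 0.005 0 1; 0.006 0.0067 0 0 0 0 1"

```text
time_s: 20.18
tool_pos: [0.5575, 0.0663, 0.0992]
tool_rot: [-179.1, 0.1, 83.9]
force: [-6.0, -0.9, 4.8]
grip_width: 0.0155
```

```bash
python3 corr.py .5905 .0697 .0994 84.3
```

```text
t20.18 pos [0.5575 0.0663 0.0992] rot [-1.791e+02  7.000e-02  8.390e+01] F [-5.95 -0.88  4.84] M [-0.3907  1.4675 -0.183 ] w0.0155 q [-39.4  13.9  34.4 103.4  -8.6  66.2  -8.3]
eff [ -0.511 -35.866   3.907 -29.456  -0.161  -2.334   0.264]
shift [ 0.0069  0.0324 -0.0007] turn [-0.031  0.002 -0.014]
```

>>> servo_tool --moves "0 0.012 0 -0.02 0 -0.01 1; 0.003 0.011 0 0 0 0 1; 0.003 0.01 0 0 0 0 1"

```text
time_s: 20.43
tool_pos: [0.5823, 0.0813, 0.0991]
tool_rot: [-178.5, -0.7, 84.5]
force: [-1.8, -3.5, 2.1]
grip_width: 0.0139
```

```bash
python3 corr.py .5905 .0697 .0994 84.3
```

```text
t20.43 pos [0.5823 0.0813 0.0991] rot [-178.51   -0.72   84.49] F [-1.78 -3.49  2.07] M [-0.9763  0.5619 -0.0291] w0.0139 q [-38.   17.7  33.7  99.2 -11.5  67.7  -6.5]
eff [-1.8960e+00 -4.0663e+01  3.9300e+00 -2.8138e+01 -1.0500e+00 -8.6500e-01
  2.6000e-02]
shift [-0.0108  0.0092 -0.0006] turn [-0.052 -0.025  0.007]
```

The TCP has drifted about 12 mm outwards in y, and the width (13.9 mm) suggests the knob is near the pad edge. I'll look.

```bash
python3 - <<'E'
from h import *
o=env.get_obs(); c=env.read_camera("wrist"); cv2.imwrite("pics/wrist13.png",c["img"][:,:,::-1])
c=env.read_camera("scene"); cv2.imwrite("pics/scene13.png",cv2.resize(c["img"][100:280,180:400,::-1],None,fx=3,fy=3))
E
python3 st.py
```

```text
t20.53 pos [0.5846 0.0817 0.0992] rot [-178.74   -0.74   84.48] F [0.9  3.66 2.5 ] M [ 0.688   0.0167 -0.066 ] w0.0135 q [-38.   17.7  33.6  99.1 -11.6  67.5  -6.5]
eff [  2.029 -38.29    7.22  -27.368   0.992   0.302   0.081]
```

View pics/wrist13.png

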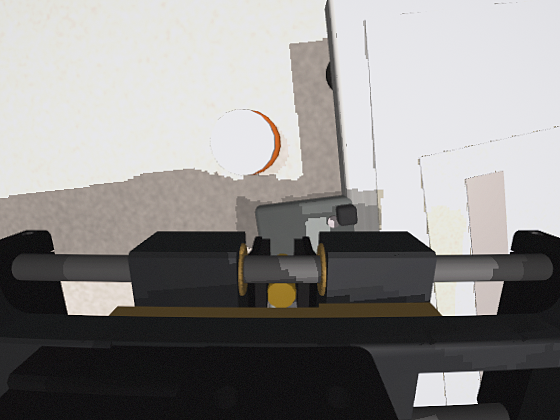

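View pics/scene13.png

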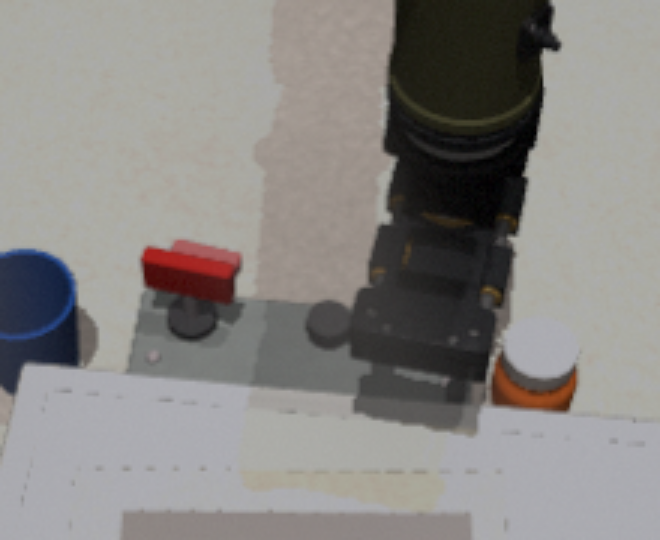

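The knob is in the jaws but off to the rear edge (282,292), and the lever is nearly round. I'll slide the tool back inwards and then finish the push in +x.

>>> servo_tool --moves "-0.008 0.001 0 -0.04 -0.02 0 1; -0.006 0.002 0 -0.01 0 0 1; 0 0 0 0 0 0 1"

```text
time_s: 20.78
tool_pos: [0.5854, 0.0824, 0.0994]
tool_rot: [179.8, -1.2, 85.0]
force: [1.7, -7.8, -0.1]
grip_width: 0.0129
```

```bash
python3 corr.py .5905 .0697 .0994 84.3
```

```text
t20.78 pos [0.5854 0.0824 0.0994] rot [179.83  -1.16  84.97] F [ 1.71 -7.82 -0.06] M [-1.8249 -0.2365 -0.0051] w0.0129 q [-38.4  16.5  33.6 100.4 -11.2  65.7  -6.3]
eff [ -3.834 -39.895   1.168 -29.226  -2.734   0.494   0.051]
shift [-0.0121  0.0062 -0.0003] turn [ 0.006 -0.041  0.023]
```

The wedge at the pad edge is pushing the tool off. I'll open slightly, recentre, and regrip.

>>> servo_tool --moves "0 0 0 0 0 0 0.3; 0 0 0 0 0 0 0.3; 0 0 0 0 0 0 0.3; 0 0 0 0 0 0 0.3"

```text
time_s: 21.12
tool_pos: [0.5854, 0.0812, 0.0993]
tool_rot: [179.7, -1.1, 84.9]
force: [-0.7, 0.5, -0.7]
grip_width: 0.0282
```

```bash
python3 corr.py .585 .0695 .0994 84.3; python3 - <<'E'
from h import *
o=env.get_obs(); c=env.read_camera("wrist"); cv2.imwrite("pics/wrist14.png",c["img"][200:330,180:380,::-1].repeat(3,0).repeat(3,1))
c2=dict(c); c2["T"]=c["hand_eye"]; Q=cloud(c2); H=cv2.cvtColor(c["img"],cv2.COLOR_RGB2HSV).astype(int); P=cloud(c,o)
yel=(H[...,0]>20)&(H[...,0]<36)&(H[...,1]>140)&(P[...,2]>.14)&(P[...,2]<.16)&(np.abs(Q[...,1])<.03)
t=Q[yel]; print(len(t), t.min(0),t.max(0)); t=P[yel]; print(t.min(0),t.max(0))
E
```

```text
t21.12 pos [0.5854 0.0812 0.0993] rot [179.67  -1.12  84.92] F [-0.66  0.47 -0.71] M [-0.0756  0.0172 -0.0242] w0.0282 q [-38.5  16.4  33.7 100.6 -11.   65.5  -6.4]
eff [-1.0800e-01 -3.8942e+01  5.0390e+00 -2.8784e+01 -1.6000e-01 -9.0000e-03
 -0.0000e+00]
shift [-0.0117  0.0006 -0.0004] turn [ 0.011 -0.039  0.022]
583 [-0.01735082 -0.0067891  -0.05271664] [-0.00382267  0.00783723 -0.0434804 ]
[0.57727022 0.06293492 0.14262732] [0.59211491 0.07648144 0.15185203]
```

View pics/wrist14.png

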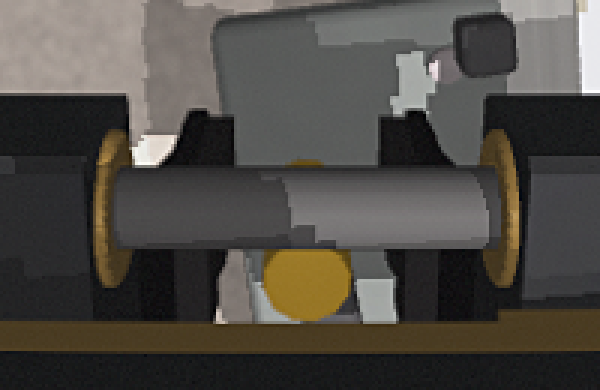

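The knob is at about (0.585, 0.070), so the lever is at about 1.47 rad. I'll recentre, regrip, and push to the stop.

>>> servo_tool --moves "-0.006 0.0003 0 0.01 -0.03 0.02 0.3; -0.005 0.0003 0 0 0 0 0.3; 0 0 0 0 0 0 0.3; 0 0 0 0 0 0 1; 0 0 0 0 0 0 1; 0 0 0 0 0 0 1; 0 0 0 0 0 0 1" --squeeze 20

```text
time_s: 21.75
tool_pos: [0.585, 0.0673, 0.0989]
tool_rot: [-180.0, -0.1, 84.1]
force: [-0.4, 0.7, -0.4]
grip_width: 0.0153
```

```bash
python3 corr.py .5905 .0697 .0994 84.3
```

```text
t21.75 pos [0.585  0.0673 0.0989] rot [-1.7999e+02 -1.1000e-01  8.4130e+01] F [-0.42  0.72 -0.39] M [-0.0032  0.0837 -0.0379] w0.0153 q [-38.1  16.7  34.3 100.4 -10.3  66.   -6.6]
eff [ 2.1400e-01 -3.8719e+01  5.4740e+00 -2.8793e+01  7.0000e-03 -1.9000e-01
  2.4000e-02]
shift [ 0.0029  0.0053 -0.0005] turn [-0.    -0.004 -0.006]
```

>>> servo_tool --moves "0 0.004 0 0 0 0 1; 0 0.004 0 0 0 0 1; 0 0.004 0 0 0 0 1; 0 0.004 0 0 0 0 1"

```text
time_s: 22.08
tool_pos: [0.5876, 0.0682, 0.0985]
tool_rot: [-178.2, -0.2, 84.2]
force: [-13.8, 0.0, 9.9]
grip_width: 0.0155
```

```bash
python3 corr.py .5905 .0697 .0994 84.3
```

```text
t22.08 pos [0.5876 0.0682 0.0985] rot [-178.19   -0.18   84.24] F [-13.77   0.05   9.9 ] M [-0.1119  2.8052  0.0559] w0.0155 q [-37.   18.6  34.   98.3 -11.6  68.3  -5.5]
eff [  0.74  -36.8     6.334 -30.825   0.049  -4.754  -0.06 ]
shift [ 0.0018  0.0027 -0.001 ] turn [-0.063 -0.006 -0.002]
```

The reaction rose to 14 N with hardly any motion, so the lever is on its stop. Releasing and lifting clear.

>>> servo_tool --moves "0 -0.001 0 -0.02 0 0 1; 0 0 0 0 0 0 0; 0 0 0 0 0 0 0; 0 0 0 0 0 0 0; 0 0 0 0 0 0 0; 0 0 0 0 0 0 0; 0 0 0 0 0 0 0; 0 0 -0.01 0 0 0 0; 0 0 -0.02 0 0 0 0; 0 0 -0.02 0 0 0 0; 0 0 -0.02 0 0 0 0; 0 0 -0.03 0 0 0 0; 0 0 -0.03 0 0 0 0; 0 0 0 0 0 0 0"

```text
time_s: 23.25
tool_pos: [0.59, 0.0669, 0.236]
tool_rot: [-178.7, -0.0, 84.2]
force: [0.7, 0.0, 1.0]
grip_width: 0.0436
```

```bash
python3 st.py; python3 - <<'E'
from h import *
o=env.get_obs(); c=env.read_camera("wrist"); cv2.imwrite("pics/wrist15.png",c["img"][:,:,::-1])
c=env.read_camera("scene"); cv2.imwrite("pics/scene15.png",cv2.resize(c["img"][100:280,130:400,::-1],None,fx=2.9,fy=2.9))
P=cloud(c); H=cv2.cvtColor(c["img"],cv2.COLOR_RGB2HSV).astype(int)
yel=(H[...,0]>20)&(H[...,0]<36)&(H[...,1]>110)&(P[...,2]>.14)&(P[...,2]<.16)&(np.hypot(P[...,0]-.59,P[...,1]-.07)<.03)
t=P[yel]; print(len(t))
if len(t): print(t.min(0),t.max(0),t.mean(0))
E
```

```text
t23.25 pos [0.59   0.0669 0.236 ] rot [-1.7871e+02 -2.0000e-02  8.4220e+01] F [0.68 0.02 1.02] M [-0.0484 -0.0221 -0.0462] w0.0436 q [-38.6  12.9  35.5  88.3  -7.8  82.4  -8.4]
eff [ -1.027 -34.887   3.149 -28.896  -0.138   0.826  -0.04 ]
0
```

View pics/scene15.png

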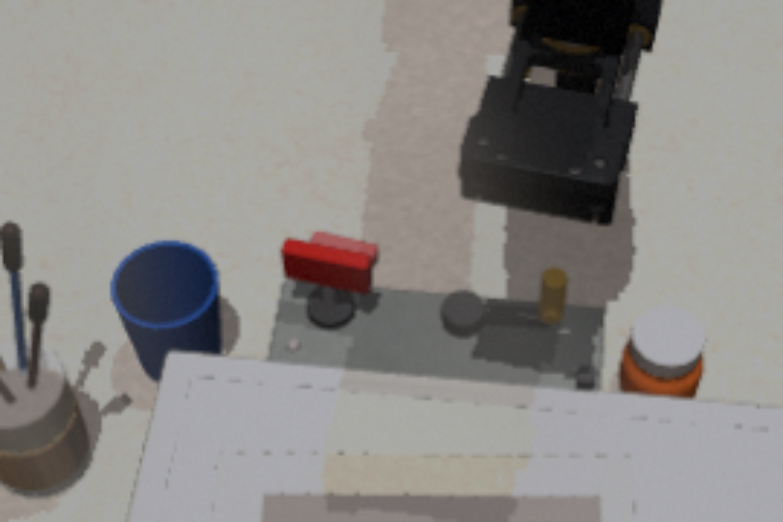

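View pics/wrist15.png

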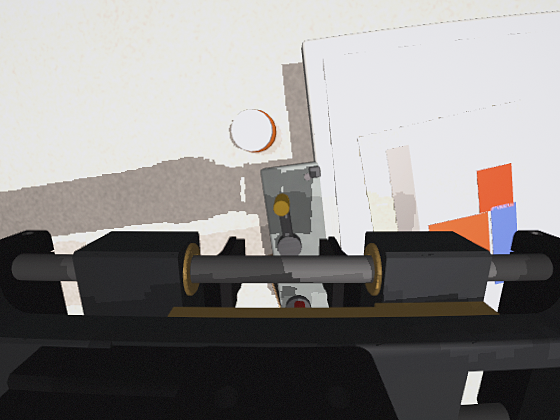

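The scene view shows the knob at crop (553,283), out along the bracket from the hub at (463,312). The wrist view shows the knob at (281,205) and the hub at (289,243). I'll measure the lever angle and check the bystanders and handle, backing off for a clear top view.

>>> servo_tool --moves "0.035 -0.005 0 0 0 0 0; 0.035 -0.005 0 0 0 0 0; 0.035 -0.005 0 0 0 0 0; 0.035 -0.005 0 0 0 0 0; 0.035 -0.005 0 0 0 0 0; 0.035 -0.005 0 0 0 0 0; 0 0 0 0 0 0 0; 0 0 0 0 0 0 0"

```text
time_s: 24.02
tool_pos: [0.5746, 0.2825, 0.2214]
tool_rot: [-177.6, 0.6, 83.7]
force: [0.8, -0.8, 0.0]
grip_width: 0.0437
```

```bash
python3 st.py; python3 - <<'E'
from h import *
for n in("top","scene"):
    c=env.read_camera(n); cv2.imwrite(f"pics/{n}16.png",c["img"][:,:,::-1] )
    P=cloud(c); H=cv2.cvtColor(c["img"],cv2.COLOR_RGB2HSV).astype(int); ok=c["range_z"]>0
    near=lambda x,y,r:ok&(np.hypot(P[...,0]-x,P[...,1]-y)<r)
    t=P[near(.59,.07,.018)&(P[...,2]>.145)&(P[...,2]<.16)]; 
    if len(t): print(n,"knob",len(t),(t.min(0)+t.max(0))/2,t.mean(0))
    t=P[near(.59,.0143,.018)&(P[...,2]>.1085)&(P[...,2]<.115)]
    if len(t): print("hub",len(t),(t.min(0)+t.max(0))/2)
    img=c["img"].astype(int)
    red=(img[...,0]>2.2*img[...,1])&(P[...,2]>.145)&(P[...,2]<.165)&near(.593,-.07,.04)
    t=P[red]; r=cv2.minAreaRect((t[:,:2]*1e4).astype(np.float32)); print("bar",len(t),np.array(r[0])/1e4,np.array(r[1])/10,r[2],np.median(t[:,2]))
E
python3 - <<'E'
import cv2,numpy as np
a=cv2.imread("pics/top0.png");b=cv2.imread("pics/top16.png")
cv2.imwrite("pics/cmp16.png",np.vstack([a[130:310,170:470],b[130:310,170:470]]).repeat(2,0).repeat(2,1)[:720][:600+120] if False else cv2.resize(np.hstack([a[130:310,170:470],b[130:310,170:470]]),None,fx=1.33,fy=1.33))
E
```

```text
t24.02 pos [0.5746 0.2825 0.2214] rot [-177.64    0.58   83.73] F [ 0.84 -0.82  0.  ] M [-0.1696 -0.0167 -0.0153] w0.0437 q [-50.2  19.9  29.1  81.4 -10.2  83.6 -27.3]
eff [ -3.409 -45.044   2.474 -31.45   -0.731   0.18   -0.046]
top knob 67 [0.58832823 0.07028463 0.14927277] [0.5882887  0.07047867 0.14978714]
hub 177 [0.59209709 0.01795866 0.11149307]
bar 230 [ 0.59426128 -0.06760418] [54.6394104  12.21301575] 84.168701171875 0.15613711636981348
scene knob 66 [0.58754643 0.07131191 0.14955336] [0.58896609 0.07158621 0.15032734]
hub 155 [0.58971775 0.01788123 0.11172105]
bar 258 [ 0.59345259 -0.06756834] [54.1173645  13.72775269] 82.9853744506836 0.15574610340847334
```

View pics/cmp16.png

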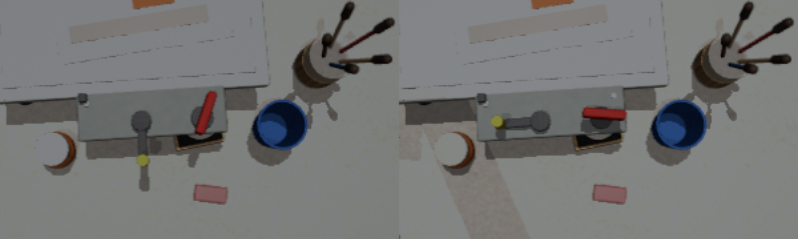

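Before and after match for the bystanders. The chord between the knob's start and end positions (76 mm) gives a lever angle of about 1.53 rad. As a final cross-check of the seat, I'll compare the visible rubber height with the foot height.

```bash
python3 - <<'E'
from h import *
for n in("top","scene"):
    c=env.read_camera(n); P=cloud(c); img=c["img"].astype(int); ok=c["range_z"]>0
    m=ok&(img.sum(-1)<90)&(P[...,2]>.03)&(P[...,2]<.055)&(np.hypot(P[...,0]-.575,P[...,1]+.065)<.05)
    t=P[m]; print(n,"rubber",len(t), np.percentile(t[:,2],[10,50,90]) if len(t) else "")
    tb=P[ok&(np.hypot(P[...,0]-.48,P[...,1])<.03)]; print("table",np.median(tb[:,2]))
    br=P[ok&(np.abs(P[...,0]-.60)<.01)&(np.abs(P[...,1]+.02)<.012)]; print("bracket",np.median(br[:,2]))
E
python3 st.py
```

```text
top rubber 165 [0.0357633  0.03770159 0.03961703]
table -0.0003570708181949156
bracket 0.09465520365092245
scene rubber 0 
table 0.00011249590881085014
bracket 0.0953986278303452
t24.22 pos [0.5757 0.2799 0.2227] rot [-177.72    0.51   83.49] F [-0.6  -0.42  1.37] M [-0.124  -0.0197  0.021 ] w0.0437 q [-50.1  19.8  29.3  81.4 -10.2  83.6 -27.3]
eff [-1.1760e+00 -4.5272e+01  4.4970e+00 -3.0871e+01 -2.8300e-01  1.9500e-01
  6.0000e-03]
```

The rubber top reads about 0.038 and the foot underside about 0.0372–0.0375. That's roughly 0.5–0.9 mm of squeeze, or 3–5 N, which agrees with the torque. Handing in.

```bash
python3 -c "
from cell import env
print(env.sign_off())"
```

```text
the job is handed in; nothing more can be done
None
```

I turned the screw about 4.45 rad clockwise until the foot was lightly seated, swung the lock lever to its stop, released it and backed off. I handed the job in at about 24 s; no verdict was reported.

**Screw:** the wrist torque rose steadily from its free level to about 0.17 N m, and contact began about 0.46 rad before I stopped.

| Way of estimating the bearing force | Result |
|---|---|
| Wrist torque | about 4.4 N |
| Angle turned after contact | about 6.6 N |
| Foot height against rubber height in the camera | about 3–5 N, good only to a millimetre or two |

All three are within the 1–11 N window. After release the bar stayed at the same angle. I did not test the torque again after locking.

**Lock:** the push reaction rose to about 14 N with almost no motion, which I took as the stop. The knob's start and end positions give about 1.53 rad, against the 1.4 rad needed.

**Bystanders:** in the top camera's before and after pictures, the cup, jar, eraser and pot look unmoved. I compared these by eye and did not measure the distances.

**What went wrong or disagreed:**
- **Fingertip offset:** the fingertips measured about 25 mm behind the reported TCP, where the description says 11 mm ahead. My first grip shut above the bar without touching it, so I used the measured value from then on.
- **Regrip:** after about 3.4 rad I had to regrip the handle, because a joint was nearing its limit.
- **Knob slip:** the knob slid to the edge of the finger pads near the end of its swing. I recentred and regripped it to finish.

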